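Fit the hold-down plate to the sampling carousel

ROBOT

A 6-joint arm with a two-finger parallel gripper is mounted at the origin on a cart in front of the work surface, level with it; the furniture and walls round the work are solid. World frame = base frame: x ahead of the robot, y to its left, z up, the work surface at z = 0. Lengths are in m, angles in degrees, forces in N, time in s.
With the tool pointing down it reaches from about 0.4 to 0.825 m from the base axis. Payload 7 kg.
Tool frame: the origin (TCP) lies at the very end of the fingers, on their centre line; the grasp point (between the pads) lies 19 mm behind it; y points along the fingers, x is the direction in which the jaws open and shut, and the axes are right-handed (so a half turn about y gives the same grasp; the last joint's range is limited). The gripper opens to 88 mm and grips with 3 to 60 N. Pads are 19 mm wide; open, the fingers measure 130 mm over their backs; the gripper's body (78 mm by 193 mm) begins 47 mm behind the grasp point.
Start: joints at [93.512, 20.546, 0.682, 0, -70.136, -16.507], TCP at [0.152, 0.658, 0.227] pointing down, gripper open.
Joint ranges: [-176.03, 176.03], [-82.01, 121.73], [-58.28, 71.71], [-173.87, 95.51], [-174.79, -0.11], [-173.66, 173.66]. Speed limits (degrees/s): [136.94, 136.94, 172.46, 180, 180, 180].

INTERFACE

Orientations are given as [roll, pitch, yaw] about the fixed x, y, z axes, in that order (R = Rz(yaw) Ry(pitch) Rx(roll)).
In Python, from plant import ctrl gives the robot as it stands.
- The arm moves only by the shell command python3 -m crank 'ROWS'. ROWS is JSON, a list that holds one entry, the list of rows, each a list of 5 numbers: the closure, from -1 (fully open) to 1 (shut), then the shift along the tool's x, y, z in mm, then the turn about the tool's y in rad. In form: [[[claw, x, y, z, turn], ...]]. A call has 1 to 12 rows; each row is the pose to reach, as a shift and turn from the pose commanded when the call began, along the tool's axes at that moment; what a row does not reach only later rows make up. A row lasts 1/8 s, in which the tool goes at most 62.5 mm and 10.7 degrees, less where a joint would pass 70% of its speed; a pose out of reach is approached as far as the arm can. A call with a gripper value outside its range is refused whole. The fingers move at their own pace and stop on an object; the grip force is fixed at half the most. Time passes only in rows, so rows that repeat a pose let the fingers close. It gives the time, the measured TCP pose, the force and the opening at its end, in the units of the state.
- ctrl.get_obs(): the state, without advancing time (a new reading comes with each control period).
- ctrl.snapshot(name): name is "scene" or "side" or "wrist"; returns the picture (420x560x3 uint8, red, green, blue); there is no depth.
- ctrl.camera_model(name): a dict with "fx", "fy", "cx", "cy" (pixels), "origin" and "orientation" of the camera in the world; the wrist camera has in their place "hand_eye" (4x4, takes a point from camera to tool coordinates, whose origin is the TCP and whose axes are the tool frame's). Camera axes: x right, y down, z forward; pixel columns grow to the right and rows downward; lengths in m; the calibration is good to about 2 mm. A picture is of the moment at which its call begins: read the wrist's pose just before it. camera_model takes no time and is no camera call.
- ctrl.close_job(): hands the job in, once; it reports no verdict.
Trained networks look in the newest picture that a camera, given by its name, has taken for a name from the list of things; names that differ only in an ending like _2 or _b are one class to them, and where a whole thing is asked for, a point or a joint stands for the part that bears it (a point fixed in the world has none). Each returns a list of dicts, best first, with "confidence" (0 to 1); they miss things now and then, are a little off and sometimes report something else, mostly with a low value. They report only what shows in the picture. A call takes as long as a camera call.
- ctrl.find_in(camera, name): "extent" ([left, top, width, height] in pixels, round what is visible of it).
The state is a dict: "clock": time; "joint_pos": joint angles; "qvel": joint speeds; "tau": joint torques, N m; "tool_pos": TCP position; "orientation": TCP orientation; "force": force on the tool from outside, world axes, zero at the start; "moment": the same for the moment, N m; "opening": finger opening in m.
Only numpy, scipy, OpenCV 4.12 (cv2) and the standard library are available. Lean on these libraries where they do the work, as an engineer would, in place of code of your own. Each camera call takes 0.05 s, during which the arm holds its last target.

TASK

Turn the sampler's carousel counter-clockwise by one click, so that the one vial station without a hold-down plate comes out from under the needle to the loading place at the front. Then fit the loose hold-down plate on that station: tilted, hook the outer bar of its oblong eye under the wide head of the stud, then lower the inner end over the locating pin until the plate lies level on its two seats, and let go of it. Do not touch the needle, and leave the timer, the vent filter and the buffer bottle where they are.

Things in the scene. Friction and masses are not known exactly. Their poses are not given: they have to be found in the camera images.
- carousel (a joint): Angle of the round carousel (256 mm deck, top 56 mm above the bench), rad, counter-clockwise from above positive, endless. A sprung roller clicks it into place every 1.571: push the posts with up to 5 N, just over half way, and it is drawn into the next click. About 0 at the start (bare station on the sampler's left, under the needle), 1.571 with the bare station at the front.
- turn_post (a point): Top centre of one of four steel posts (12 mm thick, 58 mm tall, top 114 mm above the bench, 108 mm from the carousel's axis, between stations) for turning the carousel. This one stands front left at the start, front right one click later.
- sampler: White sampler, fixed. Origin on the carousel's axis at bench height; x points from its front (loading place, black pointer, robot's side) to its back, y to its left, z up. Tower at the back left (centre x 41, y 163 mm, 261 mm tall) with an arm 205 mm above the bench reaching over the left station. Lugs on the three fitted plates: tops 135 mm above the bench, 66 mm from the axis.
- needle: Thin steel needle under the tower's arm, at x 14, y 66 mm in the sampler's frame (this body's origin is the sampler's origin), tip 152 mm above the bench. Not to be touched.
- open_station: The station without a plate; turns with the carousel. Origin on the stud's axis at seat height (94 mm above bench, 105 mm from the carousel's axis); x points to that axis, z up. Stud: 30 mm pillar whose top is the outer seat (z 0), neck 10 mm thick and 12 mm high, flat head 34 mm wide, 4 mm thick (z 12 to 16 mm). Two capped vials at x 39, y +-14.5 mm, tops 2 mm below the seat.
- pin (a point): Locating pin of the bare station, 71 mm from the stud towards the carousel's axis; this point at seat height. 8 mm thick, 11 mm tall with a tapered tip, on a 24 mm pillar whose top is the inner seat.
- hold_down_plate: Loose steel plate, 0.16 kg, 96 x 56 x 5 mm, lying flat. Origin on its underside below the black grip lug (24 mm along x, 12 mm along y, top 40.5 mm above the underside); x points to the narrow inner end, z up. At the -x end an oblong eye of 6 mm round bar, clear opening 27 mm along x, 44 mm along y, middle at x -33 mm. Fitted, its axes are the station's and its origin is at the station's x 39 mm.
- eye_bar (a point): Middle of the eye's outer bar (centre line), at x -49.5, z 3 mm in the plate's frame. Fitted, it lies about 10.5 mm outside the stud's axis, 3 mm above the seat. It meets the neck at 8 mm from the stud's axis; the eye's inner bar (33 mm further in) can pass down beside the head only while it is within 13 mm.
- pin_hole (a point): Centre of the plate's 13 mm pin hole, at its underside, at x +31.5 mm in the plate's frame.
- timer: White lab timer, 62 x 62 x 16 mm, on the bench right of the balance; origin under its middle. Bystander.
- vent_filter_1: White disc vent filter, 42 x 52 x 38 mm, on the bench to the right. Bystander.
- buffer_bottle: White 125 ml buffer bottle, 48 mm wide, 103 mm tall, on the bench behind the balance's right side. Bystander.

How it is judged (in metres and radians):
On the way, in this order (a step that is already met when the one before it is completed fails the run):
1. the carousel has clicked on by one station, the bare station at the front (value of joint carousel between 1.5 and 1.64 rad), for 0.2 s.
2. the tilted plate's outer eye bar is hooked under the stud's head (x of eye_bar in the frame of open_station between -0.0175 and -0.005 m and y of eye_bar in the frame of open_station between -0.012 and 0.012 m and z of eye_bar in the frame of open_station between -0.003 and 0.0105 m and angle between the z axis of hold_down_plate and the z axis of open_station, either way round above 0.25 rad), for 0.05 s.
At the end, for the whole second after the job is handed in: Carousel at rest in its click, bare station at the front (1.571 within 0.07); plate at rest, level within 0.06 rad, on both seats (within 3 mm), outer eye bar under the head, 6 to 15 mm outside the stud's axis and within 6 mm sideways, pin hole within 4 mm of the pin (all of step 1 and x of eye_bar in the frame of open_station between -0.015 and -0.006 m and y of eye_bar in the frame of open_station between -0.006 and 0.006 m and z of eye_bar in the frame of open_station between 0 and 0.006 m and horizontal distance between pin_hole and pin below 0.004 m and z of pin_hole in the frame of open_station below 0.003 m and angle between the z axis of hold_down_plate and the z axis of open_station, either way round below 0.06 rad and linear speed of hold_down_plate below 0.02 m/s and angular speed of hold_down_plate below 0.2 rad/s); the robot touches nothing.
It fails at once if the needle is touched (contact force between needle and anything else above 1 N).
It fails at once if the timer, vent filter or buffer bottle is disturbed (distance of any of timer, vent_filter_1, buffer_bottle from where it was at the start of the episode above 0.03 m).
It also fails if it takes over 67 s, if anything falls off the work surface, if the arm or the gripper's body presses on something with over 40 N, if the wrist force passes 120 N, or if a joint passes its speed limit or range.

## Working session

There is one attempt and no reset: what is moved stays moved. The work goes in short steps, Python scripts to look and compute and a shell command to move; the robot and the scene stay as the last step left them, time stands still between calls to the robot, and variables do not carry over. Pictures are saved under pics/ and viewed, and the job is handed in when it is done.

```bash
ls; mkdir -p pics; python3 - <<'E'
from plant import ctrl
import cv2,numpy as np
print(ctrl.get_obs())
for n in ["scene","side","wrist"]:
    im=ctrl.snapshot(n); cv2.imwrite(f"pics/{n}0.png",im[:,:,::-1]); print(n,ctrl.camera_model(n))
E
```

```text
pics
{'clock': 0.0, 'joint_pos': array([ 9.35127383e+01,  2.05905621e+01,  6.32498730e-01, -2.01478663e-02,
       -7.01346308e+01, -1.65065350e+01]), 'qvel': array([-0.02203291, -0.00173066, -0.08755915,  0.00318448,  0.01728768,
       -0.03097648]), 'tau': array([ 2.09980186e-03, -5.82730114e+01,  2.93043441e+01,  6.99674428e+00,
        6.85954874e-03, -1.50661845e-04]), 'tool_pos': array([0.15169137, 0.65722699, 0.22562276]), 'orientation': array([-8.99918203e+01, -9.42557796e-02, -1.03000665e+02]), 'force': array([-0.12473937, -1.24319829, -0.23455471]), 'moment': array([-0.02082222,  0.00405384, -0.01592022]), 'opening': 0.08806381373586551}
scene {'fx': 397.27250326446807, 'fy': 397.27250326446807, 'cx': 271.38272151746196, 'cy': 212.06285167345237, 'origin': array([-0.03615323, -0.51075308,  0.85431986]), 'orientation': array([-137.3478223 ,    0.95145761,  -51.87297539])}
side {'fx': 485.4021885375064, 'fy': 485.4021885375064, 'cx': 278.36335716069743, 'cy': 212.80706145990752, 'origin': array([ 0.37405884, -1.08592442,  1.02614022]), 'orientation': array([-132.24508606,    0.72728444,   -8.67136123])}
wrist {'fx': 323.9711830175842, 'fy': 323.9711830175842, 'cx': 275.54062866925756, 'cy': 208.5863633610869, 'hand_eye': array([[ 9.99999214e-01,  1.01442154e-03, -7.36943320e-04,
         7.33441037e-04],
       [ 9.91272556e-04, -2.79710525e-01,  9.60083871e-01,
        -1.57698390e-01],
       [ 7.67798957e-04, -9.60083847e-01, -2.79711311e-01,
         7.54674013e-02],
       [ 0.00000000e+00,  0.00000000e+00,  0.00000000e+00,
         1.00000000e+00]])}
```

View pics/scene0.png

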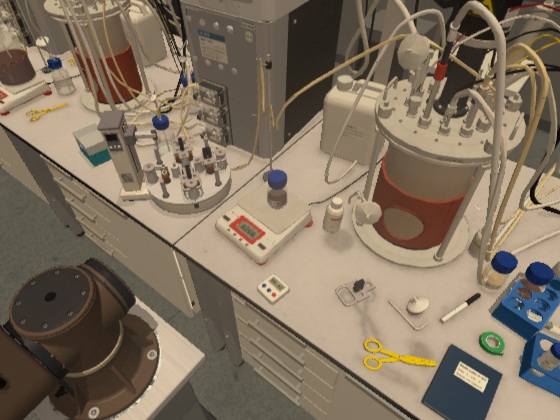

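View pics/side0.png

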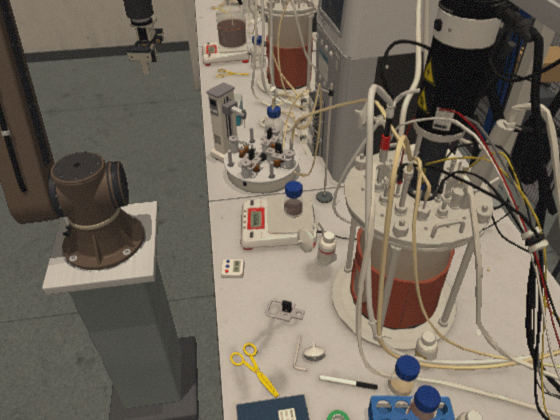

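View pics/wrist0.png

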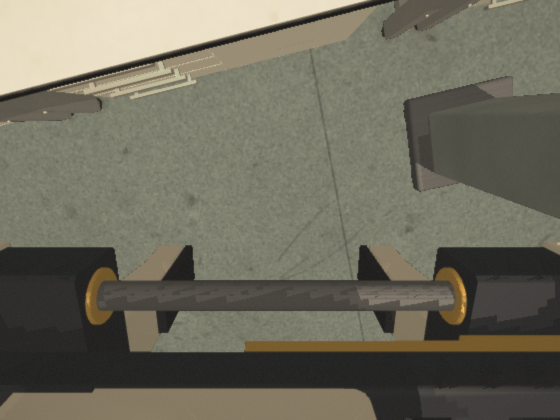

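```bash
cat > h.py <<'E'
import numpy as np, cv2
from scipy.spatial.transform import Rotation as Ro
from plant import ctrl
def Rm(o): return Ro.from_euler('xyz',o,degrees=True).as_matrix()
def cam(n,obs=None):
    m=ctrl.camera_model(n)
    if n=='wrist':
        obs=obs or ctrl.get_obs(); T=np.eye(4);T[:3,:3]=Rm(obs['orientation']);T[:3,3]=obs['tool_pos']
        W=T@m['hand_eye']; R,o=W[:3,:3],W[:3,3]
    else: R,o=Rm(m['orientation']),m['origin']
    return m,R,o
def proj(n,P,obs=None):
    m,R,o=cam(n,obs); p=(np.atleast_2d(P)-o)@R
    return np.c_[m['fx']*p[:,0]/p[:,2]+m['cx'],m['fy']*p[:,1]/p[:,2]+m['cy']]
def ray(n,u,v,z,obs=None):
    m,R,o=cam(n,obs); d=R@np.array([(u-m['cx'])/m['fx'],(v-m['cy'])/m['fy'],1]); return o+d*(z-o[2])/d[2]
def snap(n,f,crop=None,s=1):
    obs=ctrl.get_obs(); im=ctrl.snapshot(n)[:,:,::-1].copy(); cv2.imwrite(f'pics/{f}_raw.png',im)
    if crop: x,y,w,h=crop; im=im[y:y+h,x:x+w]
    cv2.imwrite(f'pics/{f}.png',cv2.resize(im,None,fx=s,fy=s,interpolation=cv2.INTER_CUBIC)); return obs
E
python3 - <<'E'
from h import *
for n in ['scene','side']:
    im=cv2.imread(f'pics/{n}0.png')
    for k in ['carousel','turn_post','sampler','needle','open_station','pin','hold_down_plate','timer','vent_filter_1','buffer_bottle']:
        r=ctrl.find_in(n,k)[:2]
        print(n,k,[(np.round(d['extent'],1).tolist(),round(d['confidence'],2)) for d in r])
print(ctrl.get_obs()['clock'])
im=cv2.imread('pics/scene0.png'); cv2.imwrite('pics/sc_a.png',cv2.resize(im[90:220,90:250],None,fx=4.6,fy=4.6,interpolation=2))
cv2.imwrite('pics/sc_b.png',cv2.resize(im[250:330,300:440],None,fx=5.5,fy=5.5,interpolation=2))
im=cv2.imread('pics/side0.png'); cv2.imwrite('pics/si_a.png',cv2.resize(im[75:195,200:330],None,fx=5,fy=5,interpolation=2))
cv2.imwrite('pics/si_b.png',cv2.resize(im[280:340,240:330],None,fx=7,fy=7,interpolation=2))
E
```

```text
scene carousel [([147.6, 135.2, 84.3, 70.9], 0.84)]
scene turn_post [([144.6, 135.9, 89.3, 71.9], 0.76)]
scene sampler [([100.1, 108.8, 133.5, 103.2], 0.96), ([141.0, 161.1, 42.8, 25.9], 0.52)]
scene needle []
scene open_station [([337.0, 281.7, 36.4, 25.0], 0.4)]
scene pin [([142.6, 164.8, 39.0, 21.9], 0.56)]
scene hold_down_plate [([342.4, 281.7, 29.9, 20.5], 0.58)]
scene timer [([257.3, 278.8, 33.1, 29.8], 0.78)]
scene vent_filter_1 [([408.5, 297.4, 22.0, 15.1], 0.8), ([143.2, 136.7, 92.1, 67.5], 0.38)]
scene buffer_bottle [([322.9, 197.3, 23.0, 36.4], 0.65)]
side carousel [([223.1, 129.2, 76.6, 57.2], 0.89), ([221.1, 254.2, 25.6, 25.0], 0.59)]
side turn_post [([227.7, 127.0, 73.0, 61.7], 0.75), ([221.1, 257.9, 25.3, 20.0], 0.15)]
side sampler [([206.6, 83.1, 96.9, 108.7], 0.7), ([270.6, 297.7, 35.2, 22.6], 0.36)]
side needle [([206.8, 81.5, 93.7, 109.9], 0.68)]
side open_station [([229.2, 136.1, 23.0, 21.8], 0.63)]
side pin [([230.5, 133.6, 27.6, 23.6], 0.84)]
side hold_down_plate [([269.7, 298.1, 35.5, 23.9], 0.72)]
side timer [([221.8, 255.7, 25.4, 24.3], 0.73)]
side vent_filter_1 [([303.8, 343.8, 22.6, 15.6], 0.61)]
side buffer_bottle [([317.6, 230.8, 17.5, 30.8], 0.79)]
1.15
```

View pics/sc_a.png

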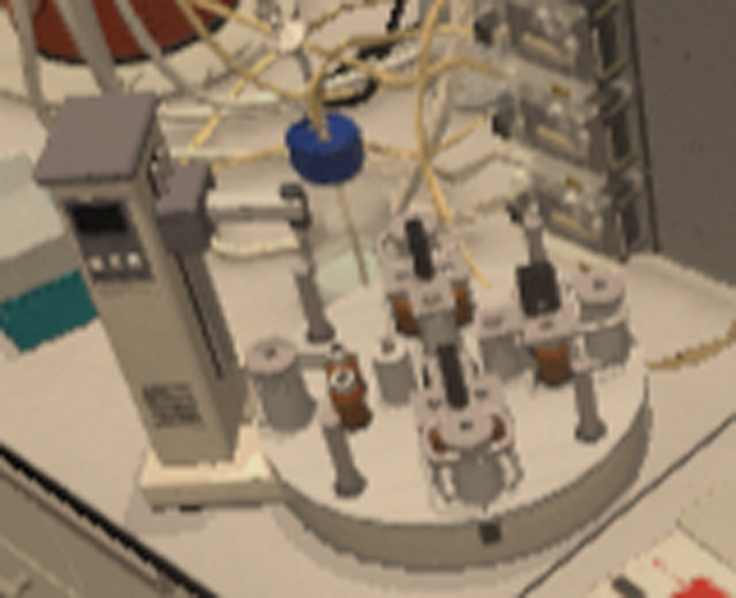

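View pics/sc_b.png

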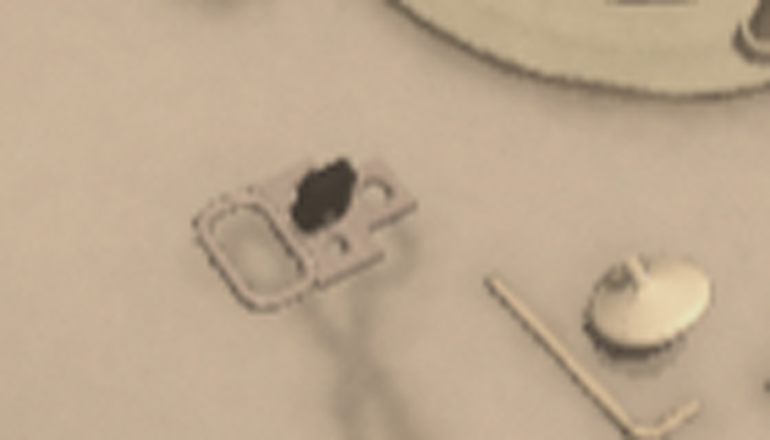

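View pics/si_a.png

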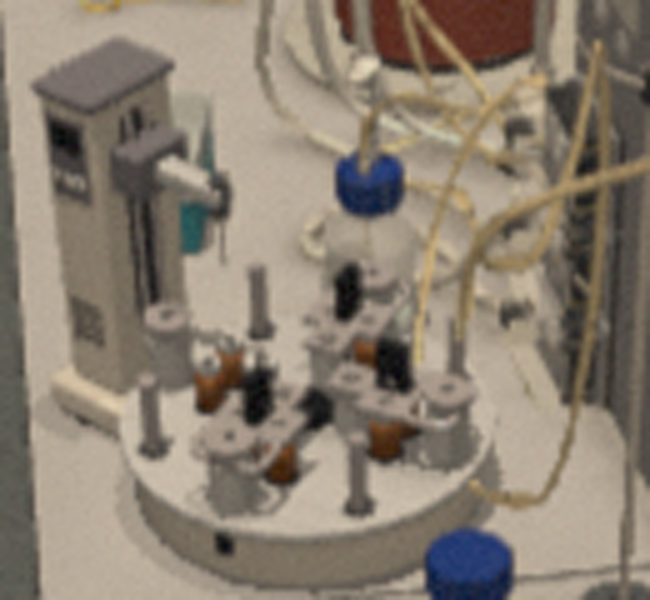

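View pics/si_b.png

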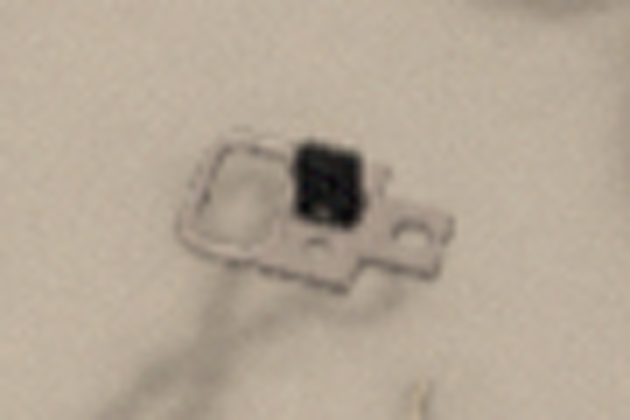

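```bash
python3 - <<'E'
from h import *
from scipy.optimize import least_squares
r=76.4
L={'fl':(-r,r,.114),'fr':(-r,-r,.114),'bl':(r,r,.114),'br':(r,-r,.114),'st':(0,105,.110)}
O={'scene':{'fl':(162.2,181.7),'bl':(156.3,147),'fr':(217.2,170),'br':(206.3,134.6),'st':(149.1,166.5)},
'side':{'fl':(229.6,150.6),'fr':(271.4,162.4),'bl':(251.6,128.6),'br':(291,139.4),'st':(233.4,138)}}
def W(p,q): 
    c,s=np.cos(p[2]),np.sin(p[2]); x,y=q[0]/1e3,q[1]/1e3; return np.array([p[0]+c*x-s*y,p[1]+s*x+c*y,q[2]])
def fit(L,O,x0):
    f=lambda p:np.concatenate([proj(n,W(p,L[k]))[0]-uv for n in O for k,uv in O[n].items()])
    s=least_squares(f,x0,loss='soft_l1'); print(s.x,np.degrees(s.x[2])); print(s.fun.reshape(-1,2).round(1).tolist()); return s.x
for y in (0,1.5): 
  p=fit(L,O,[ .3,.7,y])
for k in L: print(k,W(p,L[k]))
PL={'h':(31.5,0,.005),'e':(-49.5,0,.003),'l':(0,0,.0405)}
PO={'scene':{'h':(368.5,284.5),'e':(340.4,297.6),'l':(362.2,280.5)},'side':{'h':(298.6,313.4),'e':(268.1,307.4),'l':(287.1,302.9)}}
fit(PL,PO,[.6,-.1,0])
for n,k,uv,z in [('scene','timer',(273.5,293),.008),('side','timer',(234,268),.008),('side','bb',(326,246),.05),('scene','bb',(334,215),.05),('side','vf',(315,351),.02)]: print(n,k,ray(n,*uv,z))
E
```

```text
[0.50837704 0.25012824 0.96467978] 55.27207982932008
[[-0.1, -0.6], [-0.1, 1.0], [-0.6, -0.5], [0.1, 3.6], [0.1, 0.4], [-0.1, 0.4], [-0.0, 0.5], [0.2, -0.7], [0.8, -1.1], [0.3, 0.1]]
[0.50837704 0.25012824 0.96467978] 55.27207972944947
[[-0.1, -0.6], [-0.1, 1.0], [-0.6, -0.5], [0.1, 3.6], [0.1, 0.4], [-0.1, 0.4], [-0.0, 0.5], [0.2, -0.7], [0.8, -1.1], [0.3, 0.1]]
fl [0.40206288 0.23086119 0.114     ]
fr [0.52764408 0.14381408 0.114     ]
bl [0.48910999 0.3564424  0.114     ]
br [0.6146912  0.26939528 0.114     ]
st [0.42208105 0.30994465 0.11      ]
[ 0.49642117 -0.34531124 -0.44318648] -25.392714793721307
[[0.1, -0.1], [0.5, 0.3], [-2.0, 1.0], [0.4, 0.4], [0.5, -0.4], [-0.0, -0.5]]
scene timer [ 0.36056291 -0.18808337  0.008     ]
side timer [ 0.37439349 -0.18073487  0.008     ]
side bb [ 0.63371387 -0.17874792  0.05      ]
scene bb [ 0.63329991 -0.18527636  0.05      ]
side vf [ 0.54055937 -0.47934585  0.02      ]
```

```bash
cat >> h.py <<'E'
S=np.array([.50838,.25013]); SY=0.96468
def s2w(x,y): c,s=np.cos(SY),np.sin(SY); return S+np.array([c*x-s*y,s*x+c*y])/1e3
def w2s(p): c,s=np.cos(SY),np.sin(SY); d=(np.array(p[:2])-S)*1e3; return np.array([c*d[0]+s*d[1],-s*d[0]+c*d[1]])
def shift(P,yaw=None,obs=None):
    obs=obs or ctrl.get_obs(); R=Rm(obs['orientation']); d=R.T@(np.array(P)-obs['tool_pos'])*1e3
    y0=np.degrees(np.arctan2(R[1,0],R[0,0])); t=0 if yaw is None else -np.radians((yaw-y0+180)%360-180)
    print('shift',d.round(1),'turn',round(t,3),'yaw now',round(y0,2)); return d,t
E
python3 - <<'E'
from h import *
o=ctrl.get_obs()
shift([*o['tool_pos'][:2],.33])
p=s2w(-92,125); print(p); shift([*p,.33],145.27)
E
```

```text
shift [  -0.  -103.4   -0. ] turn 0 yaw now -102.99
[0.35323612 0.24572826]
shift [ 356.1 -103.4  288.9] turn 1.95 yaw now -102.99
```

```bash
python3 -m crank '[[[1,0,-62,0,0],[1,0,-104,0,0.1],[1,40,-104,32,0.28],[1,80,-104,65,0.46],[1,120,-104,97,0.64],[1,160,-104,130,0.82],[1,200,-104,162,1.0],[1,240,-104,195,1.18],[1,280,-104,227,1.36],[1,320,-104,260,1.54],[1,356,-104,289,1.72],[1,356,-104,289,1.9]]]'; python3 - <<'E'
from h import *
o=ctrl.get_obs(); print(w2s(o['tool_pos']),o['opening'],o['joint_pos'].round(1))
p=s2w(-84,118)
shift([*p,.10],145.27)
snap('wrist','w1')
E
```

```text
clock: 2.65
tool_pos: [0.3541, 0.2434, 0.3312]
orientation: [-90.1, 0.0, 147.6]
force: [0.0, 1.3, 0.2]
opening: 0.0005
[-93.425377   122.94601357] 0.0004987579876807258 [ 61.   -6.8 -17.6   0.  -79.1 -93.4]
shift [ -5.3 231.2  -8.9] turn 0.041 yaw now 147.62
```

View pics/w1.png

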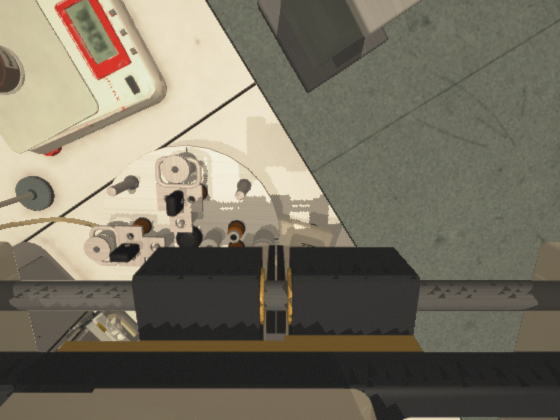

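```bash
python3 - <<'E'
from h import *
for k,q in {'fl':(-76.4,76.4,.114),'fr':(-76.4,-76.4,.114),'stF':(-105,0,.110),'stL':(0,105,.11),'stR':(0,-105,.11),'flbase':(-76.4,76.4,.056)}.items():
    print(k,proj('wrist',[*s2w(*q[:2]),q[2]]).round(1))
im=cv2.imread('pics/w1_raw.png'); cv2.imwrite('pics/w1c.png',cv2.resize(im[130:260,70:290],None,fx=3.5,fy=3.5,interpolation=2))
E
```

```text
fl [[235.2 193.5]]
fr [[106.  189.3]]
stF [[170.4 166.9]]
stL [[258.2 252.1]]
stR [[ 91.7 247. ]]
flbase [[240.3 183.4]]
```

View pics/w1c.png

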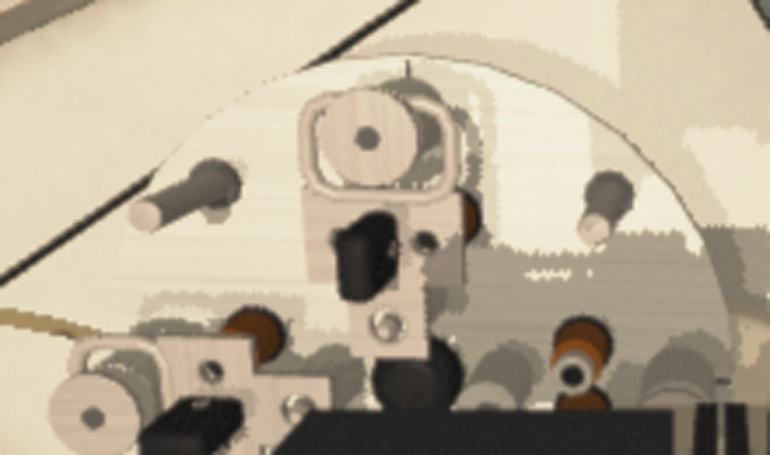

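```bash
python3 - <<'E'
from h import *
o=snap('wrist','w2',(70,130,220,130),3.5); print(o['tool_pos'],o['orientation'],o['qvel'].round(2))
E
```

```text
[0.35383107 0.24439101 0.3310534 ] [-9.00727948e+01 -5.67629598e-03  1.47142265e+02] [ 1.75  0.79  0.48 -0.03  0.15 16.24]
```

View pics/w2.png

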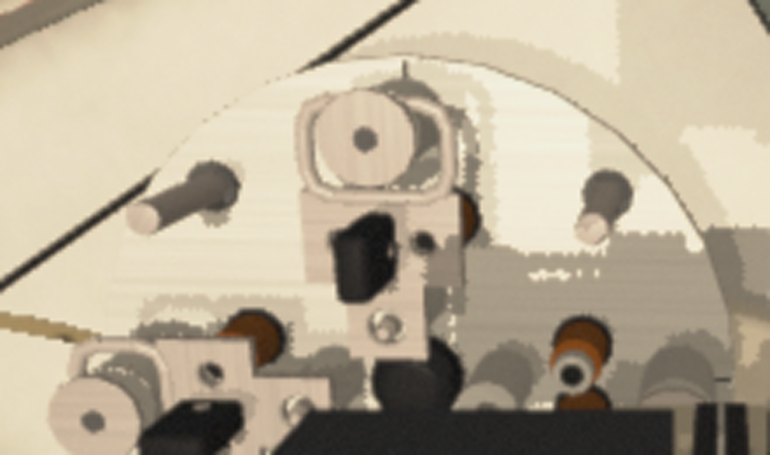

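```bash
python3 - <<'E'
from h import *
import h
from scipy.optimize import least_squares
o=ctrl.get_obs()
print(o['tool_pos'],o['orientation'][2],o['qvel'].round(2))
o2=dict(o); o2['tool_pos']=np.array([0.35383,0.24439,0.33105]); o2['orientation']=np.array([-90.07,0,147.14])
r=76.4
L=[(-r,r,.114),(-r,-r,.114),(-105,0,.110),(0,-105,.110)]
U=np.array([(239.1,195.7),(110.6,192),(174.3,169.4),(96.3,250)])
def f(p):
    h.S=p[:2]; h.SY=p[2]
    return (np.array([proj('wrist',[*s2w(*q[:2]),q[2]],o2)[0] for q in L])-U).ravel()
s=least_squares(f,[.508,.25,.965]); print(s.x,np.degrees(s.x[2]),s.fun.round(1))
E
```

```text
[0.3536414  0.24507708 0.33093424] 147.92116448663654 [1.33 0.62 0.3  0.03 0.05 9.71]
[0.50573048 0.25550217 0.97138364] 55.656182789310826 [ 0.1 -0.1 -0.2  0.3  0.1  0.1 -0.  -0.2]
```

```bash
sed -i 's/^S=.*/S=np.array([.5070,.2530]); SY=0.968/' h.py; python3 - <<'E'
from h import *
o=ctrl.get_obs();print(w2s(o['tool_pos']))
p=s2w(-86,118)
shift([*p,.10],145.46)
E
```

```text
[-93.47290787 121.83779374]
shift [ -4.2 230.9  -7.1] turn 0.043 yaw now 147.92
```

```bash
python3 -m crank '[[[1,-4,50,-7,0.043],[1,-4,100,-7,0.043],[1,-4,150,-7,0.043],[1,-4,190,-7,0.043],[1,-4,220,-7,0.043],[1,-4,231,-7,0.043],[1,-4,231,-7,0.043]]]'; python3 - <<'E'
from h import *
o=ctrl.get_obs(); print(w2s(o['tool_pos']),o['tool_pos'])
print(np.degrees(np.arctan2(Rm(o['orientation'])[1,0],Rm(o['orientation'])[0,0])))
snap('wrist','w3'); snap('side','s3',(200,75,130,120),5)
E
```

```text
clock: 3.62
tool_pos: [0.3604, 0.2499, 0.0995]
orientation: [-89.9, 0.0, 145.8]
force: [-0.3, 0.2, 0.2]
opening: 0.0006
[-85.64961109 119.04498705] [0.36037739 0.24993817 0.09953087]
145.8312508120881
```

View pics/w3.png

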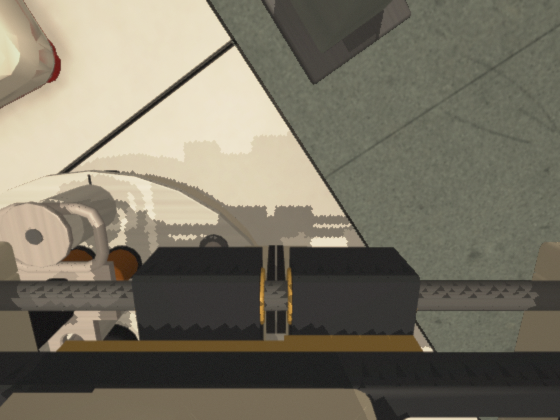

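View pics/s3.png

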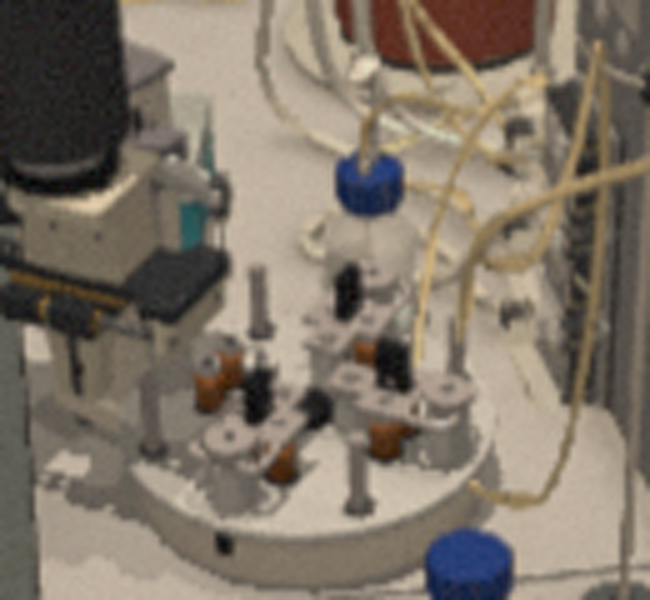

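```bash
python3 -m crank '[[[1,-16,0,1,0],[1,-31,0,4,0],[1,-46,0,10,0],[1,-61,0,16,0],[1,-75,0,20,0],[1,-88,0,22,0],[1,-100,0,23,0],[1,-110,0,22,0],[1,-114,0,22,0],[1,-114,0,70,0],[1,-114,-30,80,0],[1,-114,-60,80,0]]]'; python3 - <<'E'
from h import *
o=ctrl.get_obs(); print(w2s(o['tool_pos']),o['tool_pos'])
snap('side','s4',(200,75,130,120),5)
snap('wrist','w4')
E
```

```text
clock: 5.22
tool_pos: [0.4096, 0.1189, 0.161]
orientation: [-90.1, 0.0, 145.7]
force: [0.6, -0.2, 0.3]
opening: 0.0005
[-165.67896252    4.17294371] [0.40963114 0.11888722 0.16101427]
```

View pics/s4.png

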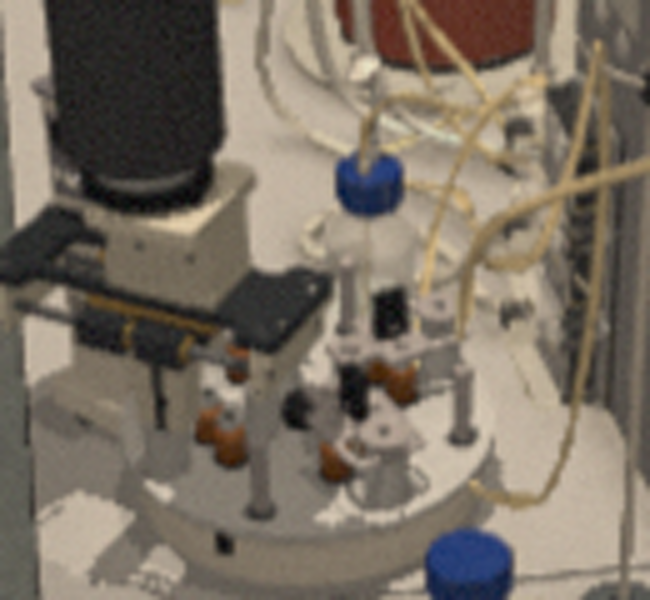

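View pics/w4.png

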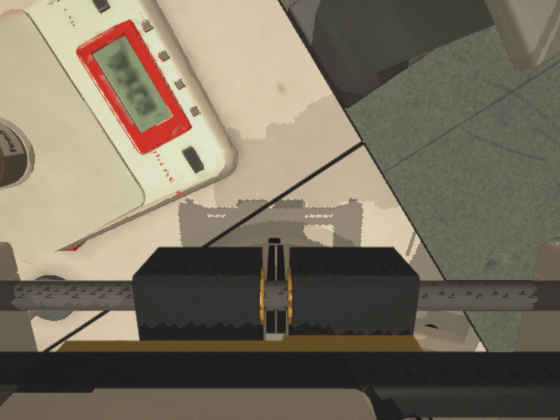

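```bash
python3 - <<'E'
from h import *
import time
def ang(u,v): q=w2s(ray('side',u/5+200,v/5+75,.058)); return q,np.degrees(np.arctan2(q[1],q[0]))%360
print(ang(262,506),ang(150,450))
snap('side','s5',(200,75,130,120),5); print(ctrl.get_obs()['clock'])
E
```

```text
(array([-101.30795563,  -20.27654712]), np.float64(191.31806543384207)) (array([-79.33603685,  76.16188786]), np.float64(136.16940523154068))
5.375
```

View pics/s5.png

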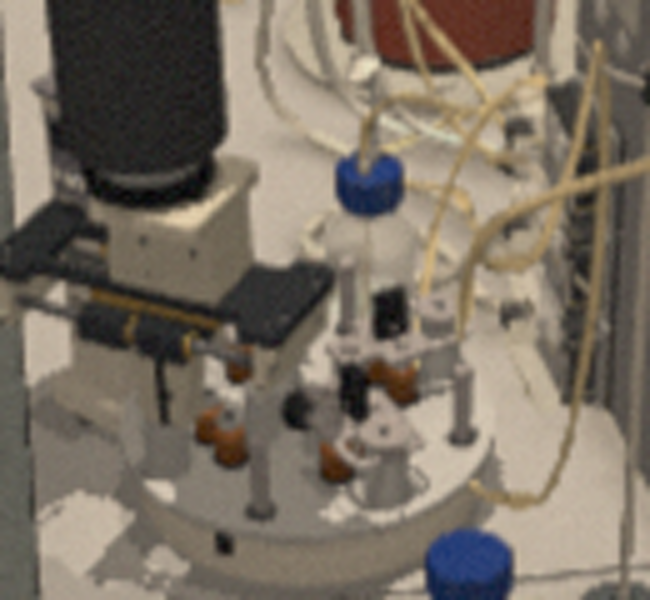

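```bash
python3 -m crank '[[[1,8,61,0,0],[1,8,61,-40,0],[1,8,61,-62,0],[1,-4,61,-62,0],[1,-14,61,-65,0],[1,-24,61,-68,0],[1,-34,61,-71,0],[1,-42,61,-74,0],[1,-42,61,-74,0],[1,-42,61,-30,0],[1,-42,61,20,0],[1,-42,30,30,0]]]'; python3 - <<'E'
from h import *
o=ctrl.get_obs(); print(w2s(o['tool_pos']),o['tool_pos'])
snap('side','s6',(200,75,130,120),5)
E
```

```text
clock: 6.88
tool_pos: [0.4232, 0.0676, 0.1278]
orientation: [-89.7, -0.2, 145.6]
force: [2.1, 0.2, 0.8]
opening: 0.0003
[-200.25972024  -36.03920989] [0.42315054 0.067603   0.12783741]
```

View pics/s6.png

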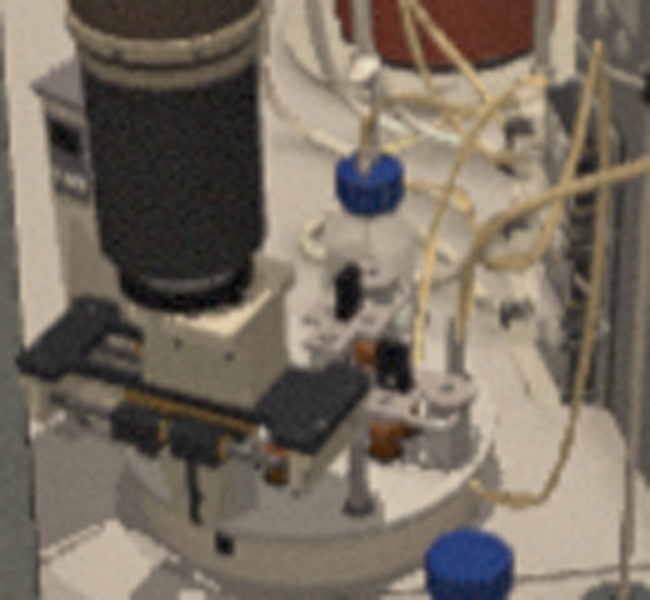

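```bash
python3 - <<'E'
from h import *
for n,u,v,z in [('side',323,197,0),('scene',268,64,.3),('side',333,298,0),('side',370,335,0),('scene',352,240,0),('side',348,205,.35),('side',345,200,.30),('scene',376,95,.35),('side',308,238,.1),('side',293,190,.15),('scene',278,180,.15)]: print(n,u,v,z,ray(n,u,v,z).round(3))
snap('side','s7'); snap('scene','c7')
E
```

```text
side 323 197 0 [0.686 0.085 0.   ]
scene 268 64 0.3 [0.812 0.179 0.3  ]
side 333 298 0 [ 0.623 -0.32   0.   ]
side 370 335 0 [ 0.686 -0.445  0.   ]
scene 352 240 0 [ 0.626 -0.253  0.   ]
side 348 205 0.35 [ 0.626 -0.349  0.35 ]
side 345 200 0.3 [ 0.642 -0.276  0.3  ]
scene 376 95 0.35 [ 0.767 -0.182  0.35 ]
side 308 238 0.1 [ 0.579 -0.188  0.1  ]
side 293 190 0.15 [ 0.564 -0.042  0.15 ]
scene 278 180 0.15 [ 0.567 -0.045  0.15 ]
```

View pics/c7.png

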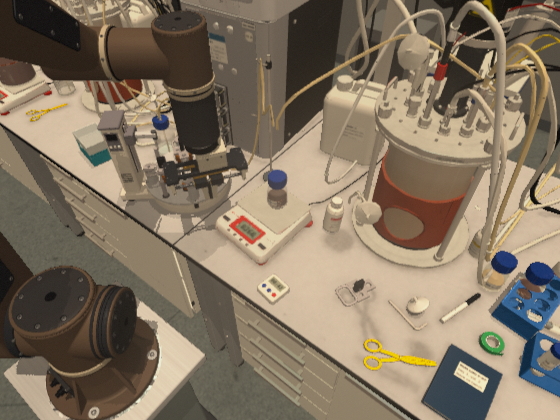

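```bash
python3 - <<'E'
from h import *
o=ctrl.get_obs(); print(o['tool_pos'])
shift([.496,-.345,.16],64.6)
E
```

```text
[0.42768385 0.07080329 0.13105924]
shift [-291.   -29.5  304.7] turn 1.415 yaw now 145.66
```

```bash
python3 -m crank '[[[-1,0,-60,10,0],[-1,0,-120,20,0],[-1,-20,-150,60,0.14],[-1,-58,-150,102,0.32],[-1,-98,-150,142,0.5],[-1,-138,-150,184,0.68],[-1,-178,-150,224,0.86],[-1,-218,-150,262,1.04],[-1,-258,-150,290,1.22],[-1,-291,-110,305,1.4],[-1,-291,-60,305,1.415],[-1,-291,-30,305,1.415]]]'; python3 -m crank '[[[-1,0,0,0,0]]]';python3 - <<'E'
from h import *
o=ctrl.get_obs(); print(o['tool_pos'],o['orientation'],o['qvel'].round(1))
o=snap('wrist','w8'); print(o['tool_pos'],o['orientation'])
E
```

```text
clock: 8.52
tool_pos: [0.4943, -0.3448, 0.1553]
orientation: [-89.7, 0.0, 64.5]
force: [1.2, 0.1, -0.3]
opening: 0.0879
clock: 8.65
tool_pos: [0.494, -0.3443, 0.1561]
orientation: [-89.6, 0.0, 64.6]
force: [0.7, 0.2, 0.9]
opening: 0.0874
[ 0.49398768 -0.3443436   0.15612784] [-8.96218398e+01  3.33892188e-02  6.45921959e+01] [ 0.3 -2.6  3.7  1.3 -2.1  0.1]
[ 0.49398768 -0.3443436   0.15612784] [-8.96218398e+01  3.33892188e-02  6.45921959e+01]
```

View pics/w8.png

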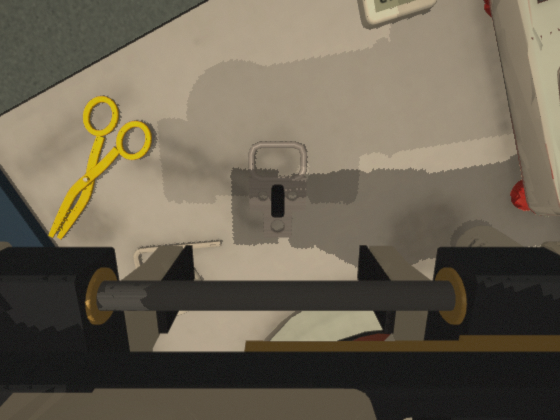

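```bash
python3 - <<'E'
from h import *
im=cv2.imread('pics/w8_raw.png'); cv2.imwrite('pics/w8c.png',cv2.resize(im[130:250,220:340],None,fx=5,fy=5,interpolation=2))
E
```

```text
(no output)
```

View pics/w8c.png

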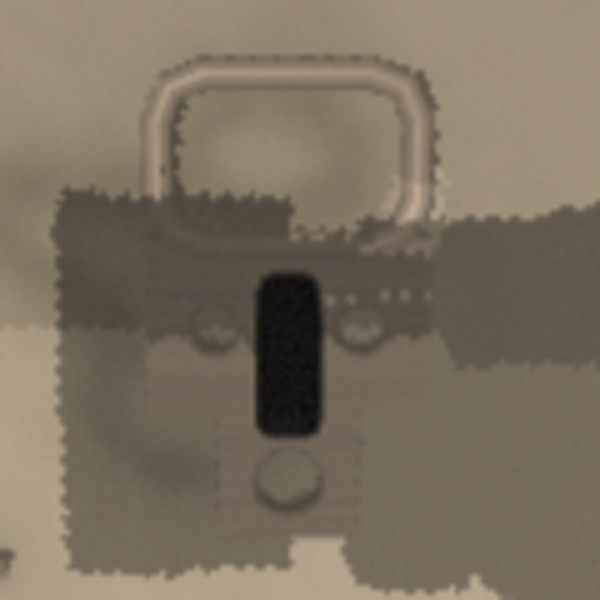

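```bash
python3 - <<'E'
from h import *
e=ray('wrist',277.6,144.6,.003);hh=ray('wrist',277.6,226,.005);l=ray('wrist',277.6,201,.0405)
print(e,hh,l,np.linalg.norm(hh-e))
d=hh-e; print(np.degrees(np.arctan2(d[1],d[0]))); u=d[:2]/np.linalg.norm(d[:2]); c=(e[:2]+49.5e-3*u+hh[:2]-31.5e-3*u)/2; print(c)
n=Rm(ctrl.get_obs()['orientation']).T@np.array([*(c-ctrl.get_obs()['tool_pos'][:2]),0]); print(n*1e3)
E
```

```text
[ 0.4523804  -0.32298683  0.003     ] [ 0.52587321 -0.35763031  0.005     ] [ 0.49362222 -0.34267971  0.0405    ] 0.08127339053992413
-25.23853075045192
[ 0.49726767 -0.34414606]
[ 1.5539584  -0.0049841  -1.41844161]
```

```bash
python3 - <<'E'
from h import *
for i in range(3):
    o=ctrl.get_obs(); im=ctrl.snapshot('wrist'); print(o['clock'],o['tool_pos'].round(4),o['orientation'].round(2),o['qvel'].round(1))
cv2.imwrite('pics/w9c.png',cv2.resize(im[130:250,220:340,::-1],None,fx=5,fy=5,interpolation=2))
E
```

```text
8.7 [ 0.4953 -0.3449  0.1586] [-8.984e+01  4.000e-02  6.463e+01] [ 0.1 -2.2  2.2  0.6 -0.5  0.1]
8.75 [ 0.4962 -0.3453  0.1601] [-9.001e+01  3.000e-02  6.464e+01] [ 0.  -1.6  1.1  0.1 -0.   0. ]
8.8 [ 0.4966 -0.3454  0.1609] [-9.010e+01  2.000e-02  6.465e+01] [ 0.1 -1.   0.3 -0.1  0.2  0. ]
```

View pics/w9c.png

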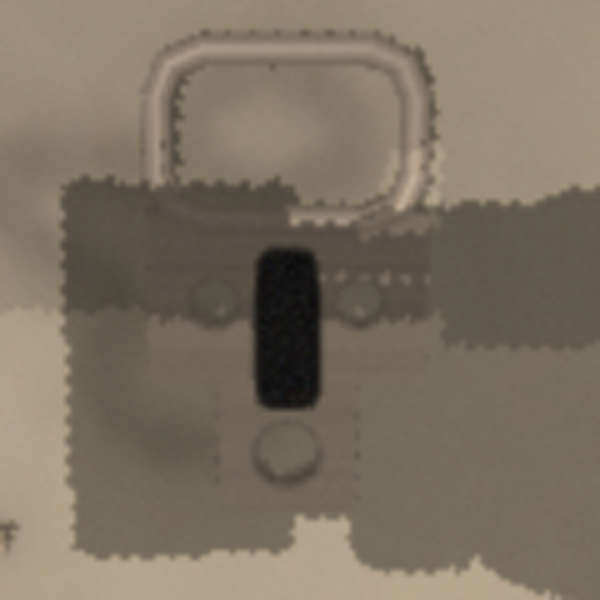

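```bash
python3 - <<'E'
from h import *
o=ctrl.get_obs();print(o['tool_pos'],o['orientation'])
o2=dict(o,tool_pos=np.array([.4966,-.3454,.1609]),orientation=np.array([-90.1,0.02,64.65]))
e=ray('wrist',277.4,139.6,.003,o2);hh=ray('wrist',277.4,221,.005,o2);d=hh-e;print(np.linalg.norm(d),np.degrees(np.arctan2(d[1],d[0])));u=d[:2]/np.linalg.norm(d[:2]); c=(e[:2]+49.5e-3*u+hh[:2]-31.5e-3*u)/2; print(c)
shift([*c,.014],None,o)
E
```

```text
[ 0.49675263 -0.3453519   0.16131265] [-9.01538658e+01 -4.98973598e-04  6.46409224e+01]
0.08125912600965803 -25.222416135798337
[ 0.49503146 -0.3430908 ]
shift [  1.3 147.3   2.9] turn 0 yaw now 64.64
```

```bash
python3 -m crank '[[[-1,1,50,2,0],[-1,1,95,2,0],[-1,1,130,2,0],[-1,1,145,2,0],[-1,1,148,2,0],[-1,1,148,2,0],[0.3,1,148,2,0],[1,1,148,2,0],[1,1,148,2,0],[1,1,148,2,0],[1,1,148,2,0],[1,1,148,2,0]]]'; python3 -m crank '[[[1,0,0,0,0],[1,0,0,0,0]]]'; python3 - <<'E'
from h import *
o=snap('side','s10',(180,180,240,180),3.3);print(o['tool_pos'],o['opening'])
E
```

```text
clock: 10.35
tool_pos: [0.4942, -0.3433, 0.0115]
orientation: [-90.0, 0.0, 64.6]
force: [-0.0, 0.4, -0.1]
opening: 0.0328
clock: 10.6
tool_pos: [0.4943, -0.3433, 0.0115]
orientation: [-90.0, -0.0, 64.6]
force: [-0.1, -0.6, 0.3]
opening: 0.0133
[ 0.49425114 -0.34334691  0.01153249] 0.01329840654936049
```

View pics/s10.png

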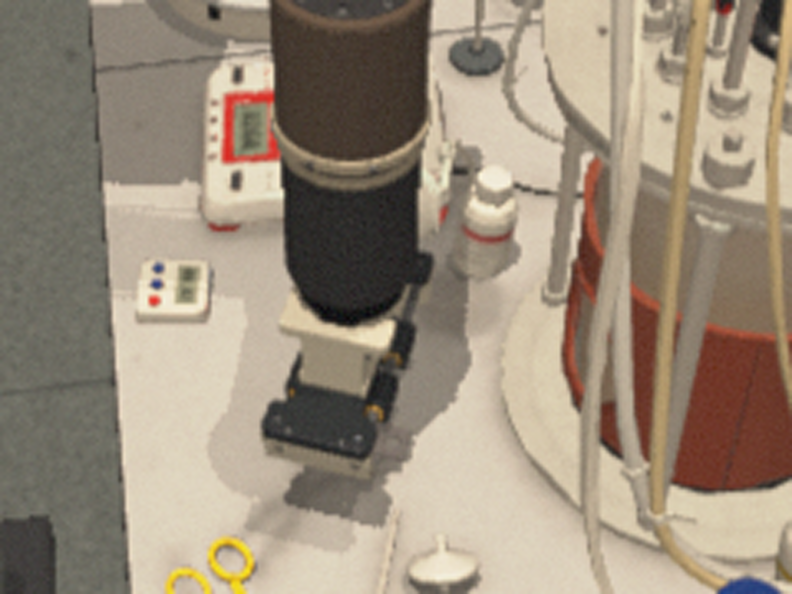

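```bash
python3 -m crank '[[[1,0,0,0,0],[1,0,0,0,0],[1,0,-30,0,0],[1,0,-60,0,0],[1,0,-110,0,0],[1,0,-170,0,0]]]'; python3 - <<'E'
from h import *
o=ctrl.get_obs();print(o['tool_pos'],o['opening'])
shift([*s2w(-150,-68),.25],145.46)
snap('side','s11',(180,180,240,180),3.3)
E
```

```text
clock: 11.4
tool_pos: [0.4933, -0.3429, 0.1819]
orientation: [-89.8, 0.0, 64.6]
force: [0.9, -0.1, -1.7]
opening: 0.0118
[ 0.49325044 -0.34289685  0.18192591] 0.011822938717741732
shift [385.3 -67.5 200.1] turn -1.411 yaw now 64.6
```

View pics/s11.png

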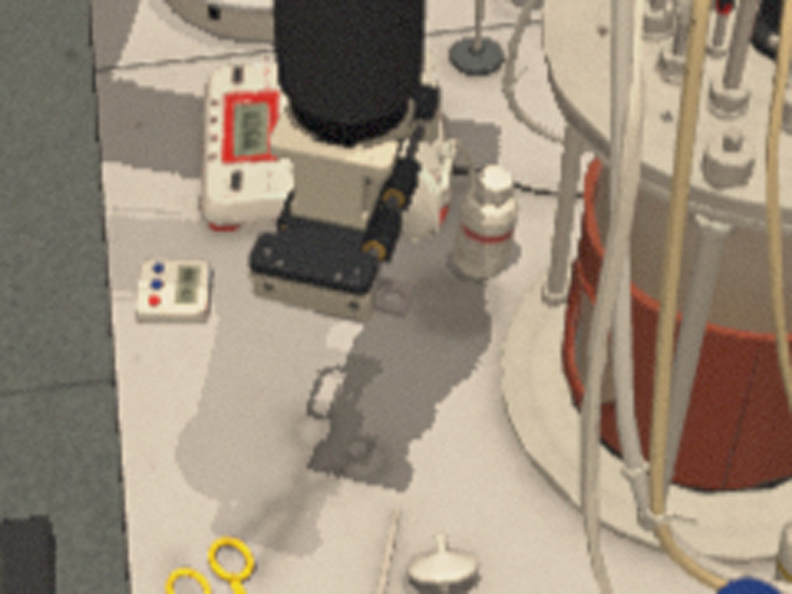

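```bash
python3 -m crank '[[[1,0,-50,0,0],[1,30,-90,15,-0.05],[1,70,-90,36,-0.2],[1,112,-90,58,-0.36],[1,155,-90,80,-0.52],[1,198,-90,103,-0.68],[1,240,-90,125,-0.84],[1,282,-90,147,-1.0],[1,325,-90,169,-1.15],[1,360,-90,187,-1.28],[1,385,-75,200,-1.38],[1,385,-68,200,-1.411]]]'; python3 -m crank '[[[1,0,0,0,0],[1,0,0,0,0],[1,0,0,0,0]]]'; python3 - <<'E'
from h import *
o=snap('wrist','w12');print(o['tool_pos'],o['orientation'],o['opening'],w2s(o['tool_pos']),o['qvel'].round(1))
E
```

```text
clock: 12.95
tool_pos: [0.478, 0.0917, 0.2484]
orientation: [-90.0, -0.1, 145.7]
force: [0.0, -0.6, -1.8]
opening: 0.0118
clock: 13.32
tool_pos: [0.4789, 0.0896, 0.25]
orientation: [-90.0, 0.0, 145.4]
force: [-0.6, 0.3, -1.4]
opening: 0.012
[0.47889274 0.0896485  0.24998809] [-9.00361368e+01  1.95447926e-02  1.45361042e+02] 0.012039160615071976 [-150.49672132  -69.45838227] [ 0.1  0.  -0.1 -0.1 -0.   0.1]
```

View pics/w12.png

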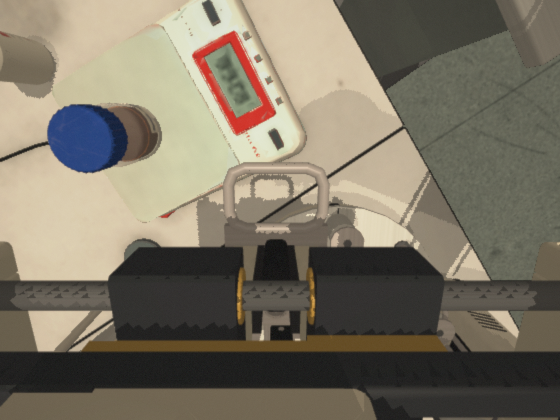

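```bash
python3 - <<'E'
from h import *
im=cv2.imread('pics/w12_raw.png'); cv2.imwrite('pics/w12c.png',cv2.resize(im[140:260,200:460],None,fx=3,fy=3,interpolation=2))
o=ctrl.get_obs(); print(o['tool_pos'])
b=ray('wrist',277,166,o['tool_pos'][2]-.0085,o); print('bar tool',(Rm(o['orientation']).T@(b-o['tool_pos']))*1e3)
s=ray('wrist',347,238,.110,o); print('stud s',w2s(s),s)
p=ray('wrist',401,245,.114,o); print('post',w2s(p))
E
```

```text
[0.47889792 0.08971294 0.24995551]
bar tool [ 0.59332679  8.46767189 50.45558566]
stud s [-109.43302422    0.74328318] [0.44434486 0.16327557 0.11      ]
post [-103.63943632   52.98034905]
```

View pics/w12c.png

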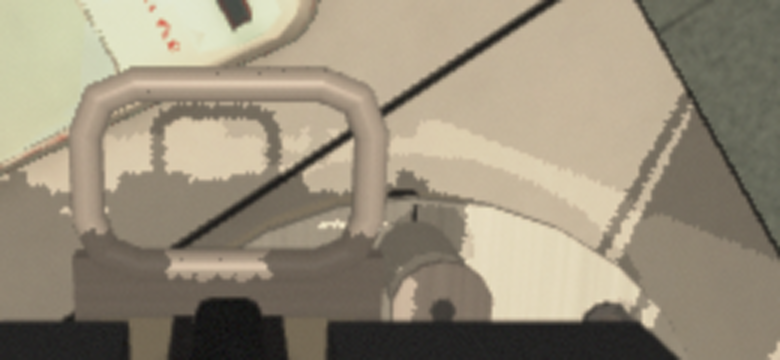

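```bash
python3 - <<'E'
from h import *
s=ray('wrist',347.3,242.7,.110); print('stud s',w2s(s),s)
o=ctrl.get_obs()
# option: look from farther back
shift([*s2w(-112,-68),.16],145.46)
shift([*s2w(-112,-68),.125],145.46)
E
```

```text
stud s [-104.46471565    1.34300298] [0.44666762 0.16770824 0.11      ]
shift [  1.5  90.  -38.4] turn -0.002 yaw now 145.37
shift [  1.5 125.  -38.4] turn -0.002 yaw now 145.37
```

```bash
python3 -m crank '[[[1,1.5,30,-20,0],[1,1.5,60,-38,0],[1,1.5,90,-38,0],[1,1.5,110,-38,0],[1,1.5,115,-38,0],[1,1.5,115,-38,0]]]'; python3 - <<'E'
from h import *
o=snap('side','s13',(200,75,130,120),5);print(o['tool_pos'],w2s(o['tool_pos']),o['force'])
o=snap('scene','c13',(90,90,170,130),4.5)
E
```

```text
clock: 14.12
tool_pos: [0.4994, 0.1223, 0.135]
orientation: [-90.0, 0.0, 145.4]
force: [-0.3, -0.1, -1.8]
opening: 0.0118
[0.49937535 0.12228361 0.13502417] [-112.00086097  -67.82858443] [-0.2622879  -0.13739391 -1.81848571]
```

View pics/s13.png

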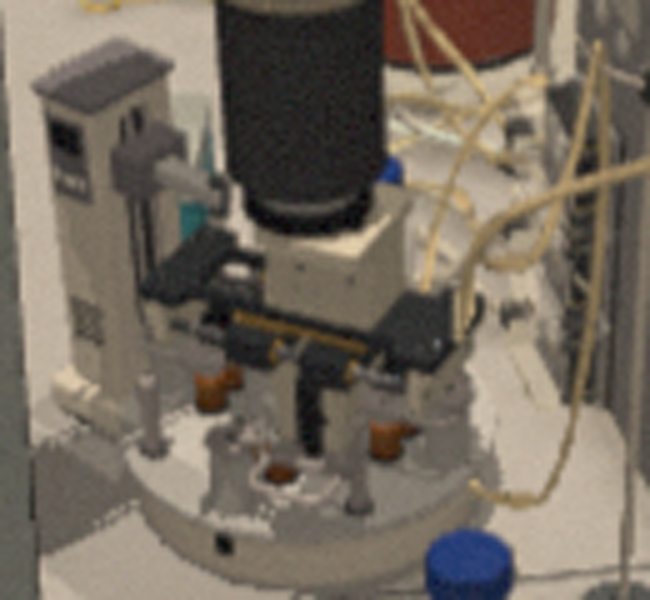

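View pics/c13.png

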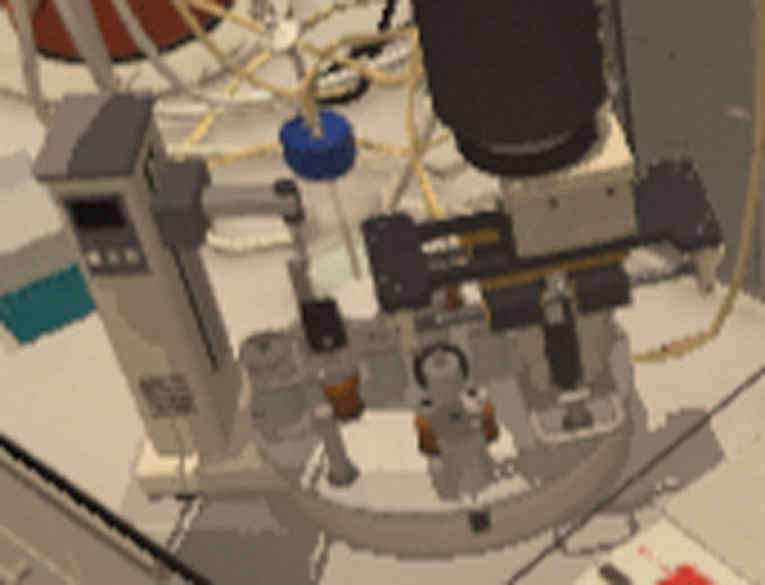

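```bash
python3 -m crank '[[[1,0,5,0,0],[1,0,8,0,0],[1,0,10,0,0],[1,0,12,0,0],[1,0,14,0,0],[1,0,15,0,0],[1,0,15,0,0]]]'; python3 - <<'E'
from h import *
o=snap('wrist','w14');print(o['tool_pos'],w2s(o['tool_pos']),o['force'],o['moment'])
E
```

```text
clock: 15.1
tool_pos: [0.4992, 0.1214, 0.1211]
orientation: [-90.0, 0.1, 145.5]
force: [-4.7, -5.1, 13.5]
opening: 0.012
[0.49920744 0.12136629 0.12112797] [-112.85170422  -68.21034686] [-4.740666   -5.14372978 13.53027652] [-1.8404536   1.35015274 -0.030323  ]
```

View pics/w14.png

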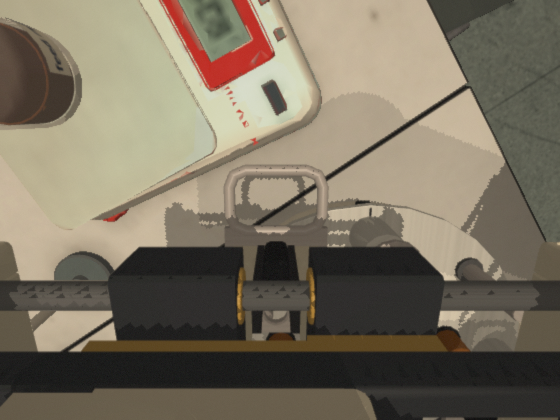

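```bash
python3 -m crank '[[[1,0,1,0,0],[1,0,2,0,0],[1,0,3,0,0],[1,0,4,0,0],[1,0,4,0,0]]]'; python3 - <<'E'
from h import *
o=snap('wrist','w15');print(o['tool_pos'],w2s(o['tool_pos']),o['force'],o['moment'])
snap('scene','c15',(90,90,170,130),4.5)
R=Rm(o['orientation'])
for th in (0,5,10,15,20,25,30):
    t=np.radians(th); x=-50.5; z=-28; X=x*np.cos(t)-z*np.sin(t); Z=x*np.sin(t)+z*np.cos(t)
    for nm,y in (('m',0),('l',22)):
        P=o['tool_pos']+R@np.array([y,-Z-19,-X])/1e3; print(th,nm,proj('wrist',P,o).round(1),end=' ')
    print()
E
```

```text
clock: 15.78
tool_pos: [0.4987, 0.1206, 0.1169]
orientation: [-89.9, 0.1, 145.5]
force: [-5.3, -8.8, 13.9]
opening: 0.0115
[0.49871882 0.12063013 0.11694805] [-113.73513713  -68.22520027] [-5.29794972 -8.78948348 13.85536869] [-2.78996162  1.44068396 -0.07190796]
0 m [[275.8 165.8]] 0 l [[318.5 165.8]] 
5 m [[275.8 169.5]] 5 l [[317.2 169.5]] 
10 m [[275.8 173.7]] 10 l [[316.1 173.7]] 
15 m [[275.8 178.4]] 15 l [[315.1 178.4]] 
20 m [[275.8 183.5]] 20 l [[314.2 183.6]] 
25 m [[275.8 189.1]] 25 l [[313.3 189.1]] 
30 m [[275.7 194.9]] 30 l [[312.5 194.9]]
```

View pics/w15.png

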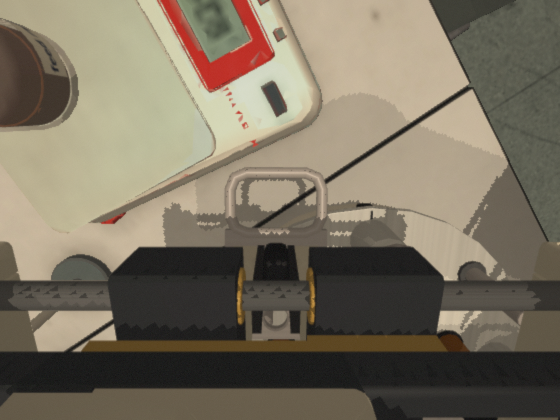

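View pics/c15.png

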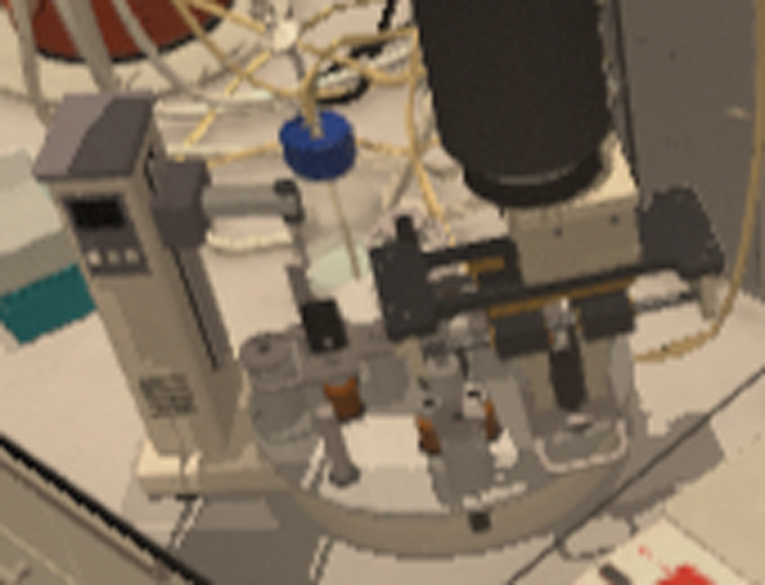

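```bash
python3 -m crank '[[[1,0,1,0,0],[1,0,2,0,0],[1,0,3,0,0],[1,0,4,0,0],[1,0,5,0,0],[1,0,5,0,0]]]'; python3 - <<'E'
from h import *
o=snap('wrist','w16',(160,130,240,180),3.3);print(o['tool_pos'],w2s(o['tool_pos']),o['force'],o['moment'])
snap('side','s16',(200,75,130,120),5)
E
```

```text
clock: 16.62
tool_pos: [0.4983, 0.1202, 0.1116]
orientation: [-89.8, 0.0, 145.4]
force: [-5.8, -10.1, 12.4]
opening: 0.012
[0.49830944 0.12016756 0.11160874] [-114.34828436  -68.15022903] [ -5.80445543 -10.10141518  12.4310414 ] [-3.26766536  1.38293199 -0.1673016 ]
```

View pics/w16.png

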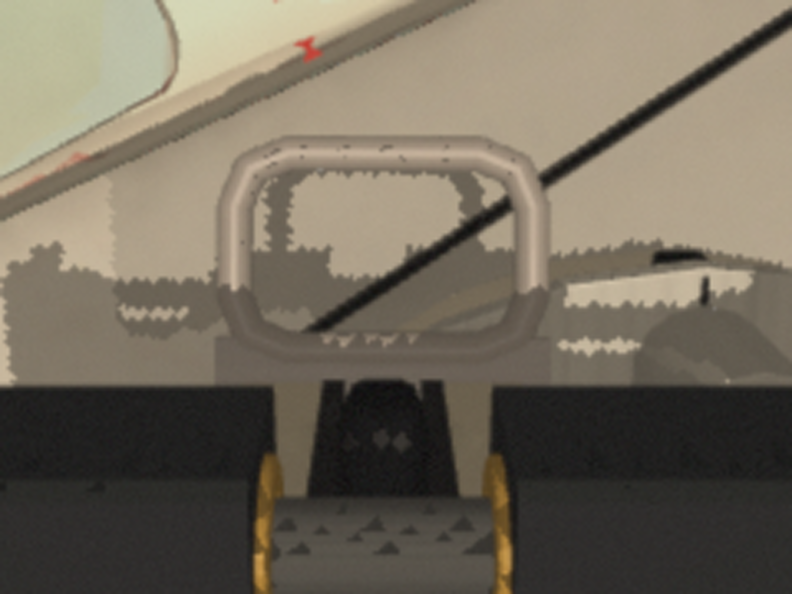

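View pics/s16.png

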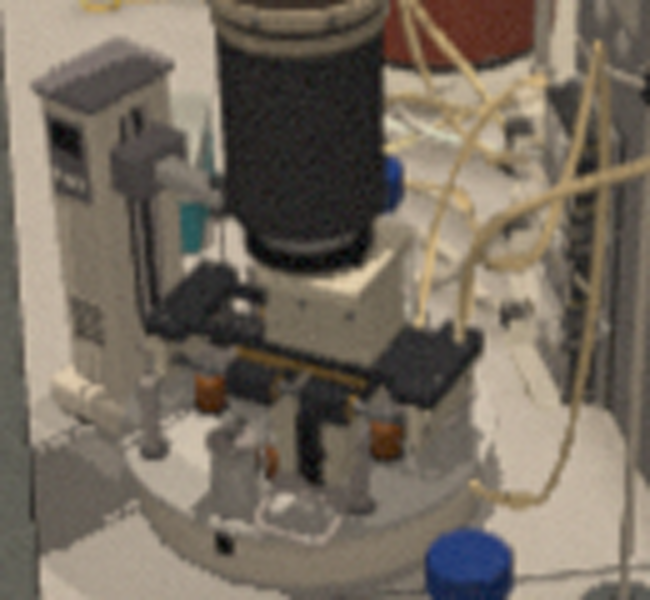

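```bash
cat > tilt.py <<'E'
from h import *
from scipy.optimize import least_squares
def tp(o,px,h,th,pt): # pivot at plate (px,0,h); pt plate coords mm ->world
    x,y,z=pt[0]-px,pt[1],pt[2]-h; c,s=np.cos(th),np.sin(th)
    X=x*c-z*s; Z=x*s+z*c
    return o['tool_pos']+Rm(o['orientation'])@np.array([y,-Z-19,-X])/1e3
def fitp(o,rout,rin,w,x0=(1,30.5,.2)):
    # rows of outer & inner bar centre, separation of side bar centres at eye middle (plate y +-25)
    def f(p):
        a=proj('wrist',tp(o,*p,(-49.5,0,3)),o)[0]; b=proj('wrist',tp(o,*p,(-16.5,0,3)),o)[0]
        l=proj('wrist',tp(o,*p,(-33,25,3)),o)[0]; r=proj('wrist',tp(o,*p,(-33,-25,3)),o)[0]
        return [a[1]-rout,b[1]-rin,(abs(l[0]-r[0])-w)]
    s=least_squares(f,x0); print('px,h,theta deg',s.x[:2].round(1),np.degrees(s.x[2]).round(1),s.fun.round(2)); return s.x
if __name__=='__main__':
    o=ctrl.get_obs(); o1=dict(o,tool_pos=np.array([.47889,.08965,.24999]),orientation=np.array([-90.04,.02,145.36]))
    fitp(o1,84/3+140,262/3+140,285/3)
    fitp(o,153/3.3+130,345/3.3+130,301/3.3)
E
python3 tilt.py
```

```text
px,h,theta deg [-1.9 32.1] -4.6 [ 0. -0.  0.]
px,h,theta deg [-4.9 34.8] 0.8 [-0. -0. -0.]
```

```bash
python3 - <<'E'
from tilt import *
o=ctrl.get_obs()
def m(px,h,th):
    p=(px,h,np.radians(th)); P=lambda q:proj('wrist',tp(o,*p,q),o)[0]
    return np.array([P((-49.5,0,3))[1],P((-16.5,0,3))[1],abs(P((-33,25,3))[0]-P((-33,-25,3))[0])])
print(m(1,30.5,0))
for px in (1,-2):
  for h in (30.5,27,24):
    for th in (5,10,15,20): print(px,h,th,(m(px,h,th)-m(1,30.5,0)).round(1))
im=cv2.imread('pics/w16_raw.png'); cv2.imwrite('pics/w16d.png',cv2.resize(im[220:320,190:370],None,fx=4.4,fy=4.4,interpolation=2))
im=cv2.imread('pics/w12_raw.png'); cv2.imwrite('pics/w12d.png',cv2.resize(im[220:320,190:370],None,fx=4.4,fy=4.4,interpolation=2))
E
```

```text
[165.90134277 226.47316607  94.54342908]
1 30.5 5 [ 3.6  3.4 -1.9]
1 30.5 10 [ 7.8  7.  -3.6]
1 30.5 15 [12.4 10.9 -5.1]
1 30.5 20 [17.5 14.9 -6.6]
1 27 5 [ 4.1  5.1 -0. ]
1 27 10 [ 7.8  8.2 -1.8]
1 27 15 [12.  11.6 -3.4]
1 27 20 [16.6 15.2 -4.9]
1 24 5 [4.6 6.6 1.6]
1 24 10 [ 7.8  9.3 -0.2]
1 24 15 [11.6 12.2 -1.8]
1 24 20 [15.8 15.4 -3.3]
-2 30.5 5 [ 9.3  8.6 -2.2]
-2 30.5 10 [13.3 12.3 -3.7]
-2 30.5 15 [17.8 16.2 -5.2]
-2 30.5 20 [22.7 20.3 -6.5]
-2 27 5 [ 9.9 10.4 -0.3]
-2 27 10 [13.5 13.6 -1.9]
-2 27 15 [17.5 17.  -3.4]
-2 27 20 [21.9 20.6 -4.8]
-2 24 5 [10.5 12.   1.3]
-2 24 10 [13.6 14.8 -0.3]
-2 24 15 [17.2 17.7 -1.9]
-2 24 20 [21.2 20.9 -3.2]
```

View pics/w16d.png

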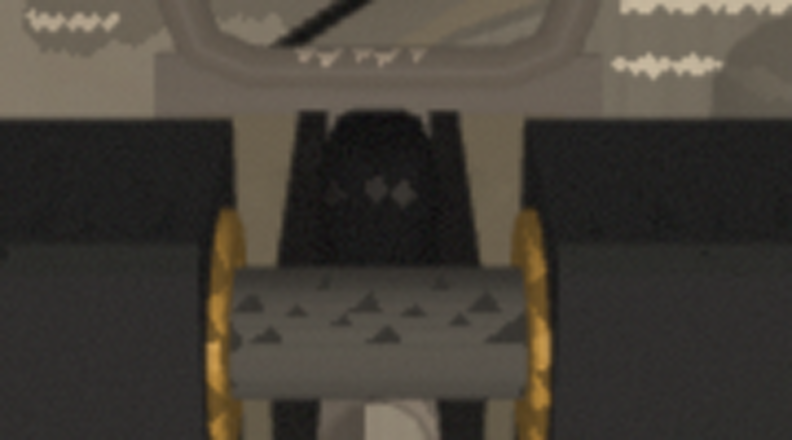

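View pics/w12d.png

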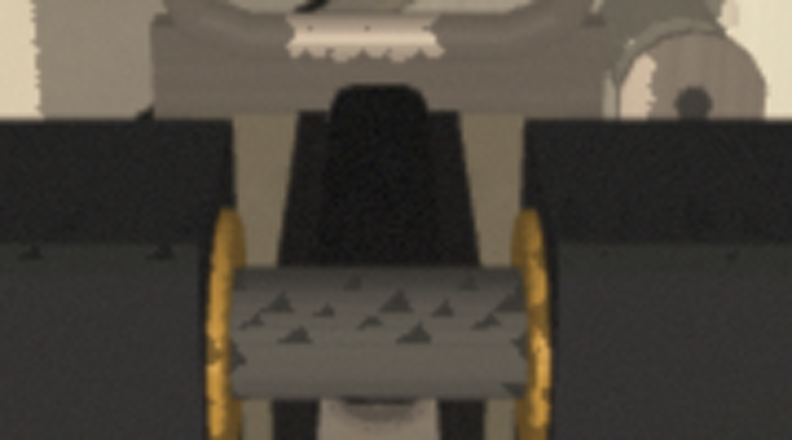

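```bash
python3 -m crank '[[[1,0,0,2,0],[1,0,0,4,0],[1,0,1,5,0],[1,0,2,6,0],[1,0,3,7,0],[1,0,4,8,0],[1,0,4,8,0]]]'; python3 - <<'E'
from h import *
o=snap('wrist','w17',(160,130,240,180),3.3);print(o['tool_pos'],w2s(o['tool_pos']),o['force'],o['moment'])
E
```

```text
clock: 17.6
tool_pos: [0.4966, 0.1172, 0.1084]
orientation: [-90.3, 0.1, 145.5]
force: [-0.3, 1.4, 8.7]
opening: 0.0118
[0.49662799 0.11717823 0.10843656] [-117.76404588  -68.45991979] [-0.3075082   1.41042865  8.68160756] [ 1.07280679 -0.18875235  0.07618931]
```

View pics/w17.png

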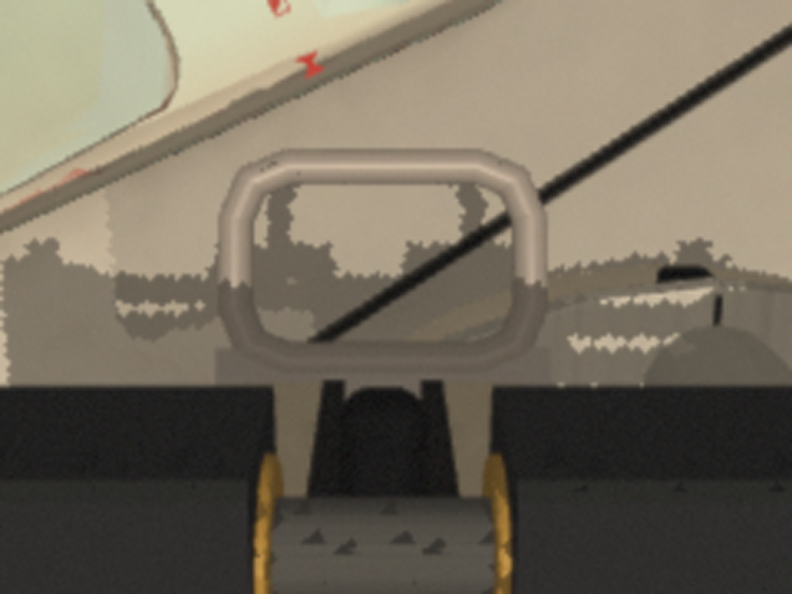

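```bash
cat >> tilt.py <<'E'
def m(o,px,h,th):
    p=(px,h,np.radians(th)); P=lambda q:proj('wrist',tp(o,*p,q),o)[0]
    return np.array([P((-49.5,0,3))[1],P((-16.5,0,3))[1],abs(P((-33,25,3))[0]-P((-33,-25,3))[0]),P((-12,0,40.5))[1]])
M0=np.array([168,227.3,95,239.3])
def fit4(o,M,base=(1,30.5,0)):
    d=np.array(M)-M0
    s=least_squares(lambda p:m(o,*p)-m(o,*base)-d,[1,30,15]); print('px,h,th',s.x.round(1),s.fun.round(1)); return s.x
E
python3 - <<'E'
from tilt import *
o=ctrl.get_obs(); print(m(o,1,30.5,0),M0)
fit4(o,[180.6,238.2,90,247.6]); fit4(o,[176.4,234.5,91.2,245])
E
```

```text
[165.90669453 226.47626884  94.54033405 264.87413528] [168.  227.3  95.  239.3]
px,h,th [-6.1 36.   2.1] [ 0.7 -0.5  0.5 -0.1]
px,h,th [-4.1 34.9  1. ] [ 0.6 -0.5  0.5 -0.1]
```

```bash
sed -i 's/(-12,0,40.5)/(-12,0,5)/' tilt.py; python3 - <<'E'
from tilt import *
o=ctrl.get_obs(); print(m(o,1,30.5,0),M0)
fit4(o,[180.6,238.2,90,247.6]); fit4(o,[176.4,234.5,91.2,245])
snap('scene','c18',(90,90,170,130),4.5)
E
```

```text
[165.90669453 226.47626884  94.54033405 235.56234056] [168.  227.3  95.  239.3]
px,h,th [ 6.6 21.7 27.9] [ 0.2 -0.8  0.1  0.6]
px,h,th [ 7.4 20.8 25.4] [ 0.1 -0.3  0.   0.2]
```

View pics/c18.png

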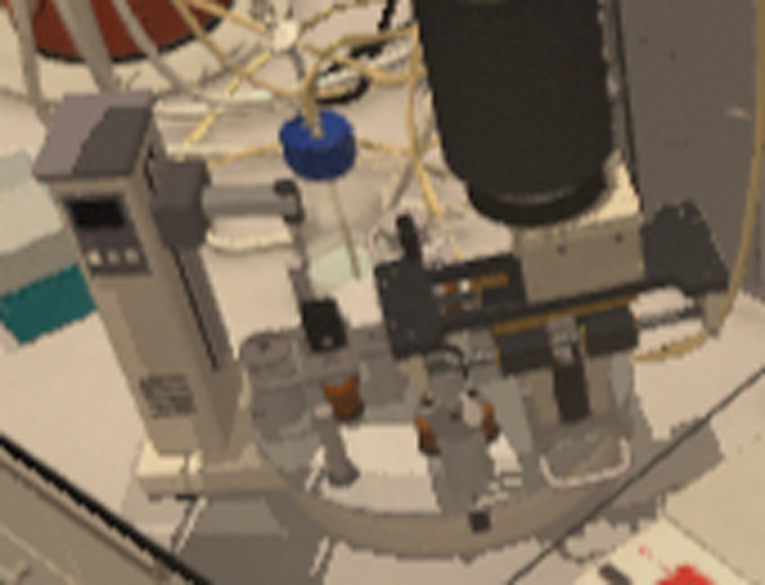

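```bash
python3 - <<'E'
from tilt import *
o=ctrl.get_obs()
def go(M,c,zp):
    d=np.array(M)-M0
    f=lambda p: np.r_[((m(o,*p)-m(o,1,30.5,0)-d)*[1,1,1,.3]), (-p[1]/np.cos(np.radians(p[2]))+c*np.tan(np.radians(p[2]))-zp)]
    s=least_squares(f,[1,30,15]); print(s.x.round(1),s.fun.round(1)); return s.x
p=go([180.6,238.2,90,247.6],117.8-82.4,-(108.4+19-114))
print((tp(o,p[0],p[1],np.radians(p[2]),(-49.5,0,3))-o['tool_pos'])*1e3, (Rm(o['orientation']).T@(tp(o,p[0],p[1],np.radians(p[2]),(-49.5,0,3))-o['tool_pos']))*1e3)
go([176.4,234.5,91.2,245],114.35-82.4,-(111.6+19-114))
E
```

```text
[ 4.3 25.8 22.2] [-0.  -0.1 -0.   0.5  0. ]
[-23.23668446 -33.93642543 -22.61783804] [4.73096993e-15 2.24273793e+01 4.12335268e+01]
[ 4.8 25.9 18.6] [-0.2  0.1 -0.2  0.3  0. ]
```

```bash
python3 -m crank '[[[1,0,1,2,0],[1,0,2,3,0],[1,0,3,4,0],[1,0,4,4,0],[1,0,4,4,0],[1,0,4,4,0]]]'; python3 - <<'E'
from h import *
o=snap('wrist','w19',(160,130,240,180),3.3);print(o['tool_pos'],w2s(o['tool_pos']),o['force'],o['moment'],o['opening'])
E
```

```text
clock: 18.45
tool_pos: [0.4949, 0.1139, 0.1046]
orientation: [-90.3, 0.2, 145.5]
force: [1.3, 0.3, 8.1]
opening: 0.0119
[0.49486422 0.11385776 0.10461946] [-121.49925939  -68.88955194] [1.32929071 0.25394038 8.10303554] [ 0.638431   -0.85394021 -0.06017943] 0.011858929947520252
```

View pics/w19.png

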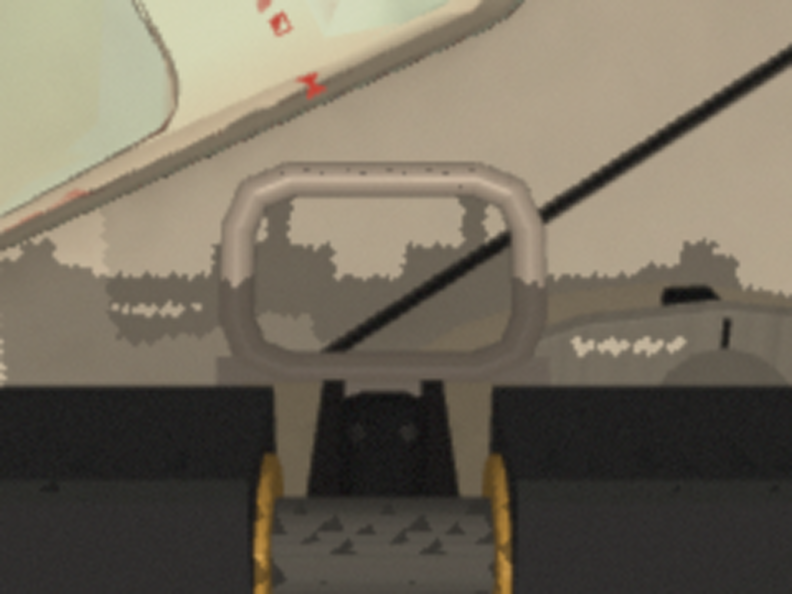

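```bash
python3 - <<'E'
from tilt import *
o=ctrl.get_obs()
def go(M,c,zp,wt):
    d=np.array(M)-M0
    f=lambda p: np.r_[((m(o,*p)-m(o,1,30.5,0)-d)*[1,1,wt,.3]), (-p[1]/np.cos(np.radians(p[2]))+c*np.tan(np.radians(p[2]))-zp)]
    s=least_squares(f,[1,30,15]); print(s.x.round(1),s.fun.round(1)); return s.x
for dc in (-2,0,2):
    p=go([184.5,241.2,88.2,249.7],121.5-82.4+dc,-(104.6+19-114),1)
    print((Rm(o['orientation']).T@(tp(o,p[0],p[1],np.radians(p[2]),(-49.5,0,3))-o['tool_pos']))*1e3)
E
```

```text
[ 5.  25.6 27.4] [ 0.3 -0.5  0.3  0.5 -0. ]
[8.04553416e-15 2.61444115e+01 3.80187189e+01]
[ 4.8 26.2 26.7] [ 0.3 -0.5  0.3  0.5 -0. ]
[7.05824762e-15 2.60768181e+01 3.80602158e+01]
[ 4.5 26.7 26.1] [ 0.3 -0.4  0.2  0.6 -0. ]
[1.22704107e-14 2.60009583e+01 3.81011348e+01]
```

```bash
python3 -m crank '[[[1,0,-15,0,0],[1,0,-40,0,0],[1,20,-55,-5,0],[1,50,-55,-15,0],[1,69,-55,-21,0],[1,69,-55,-21,0],[1,69,-45,-21,0],[1,69,-40,-21,0],[1,69,-40,-21,0]]]'; python3 - <<'E'
from h import *
o=snap('wrist','w20',(160,100,240,180),3.3);print(o['tool_pos'],w2s(o['tool_pos']),o['force'],o['moment'],o['opening'],o['orientation'])
snap('scene','c20',(90,90,170,130),4.5)
E
```

```text
clock: 19.62
tool_pos: [0.4471, 0.1681, 0.1417]
orientation: [-89.9, -0.0, 145.4]
force: [0.4, 0.3, -1.8]
opening: 0.0117
[0.44708757 0.1681176  0.14171711] [-103.88941562    1.22914522] [ 0.40544339  0.34004462 -1.80531219] [ 0.09544781 -0.08620217  0.03111051] 0.01173444058331319 [-8.98928870e+01 -2.37225512e-02  1.45401400e+02]
```

View pics/w20.png

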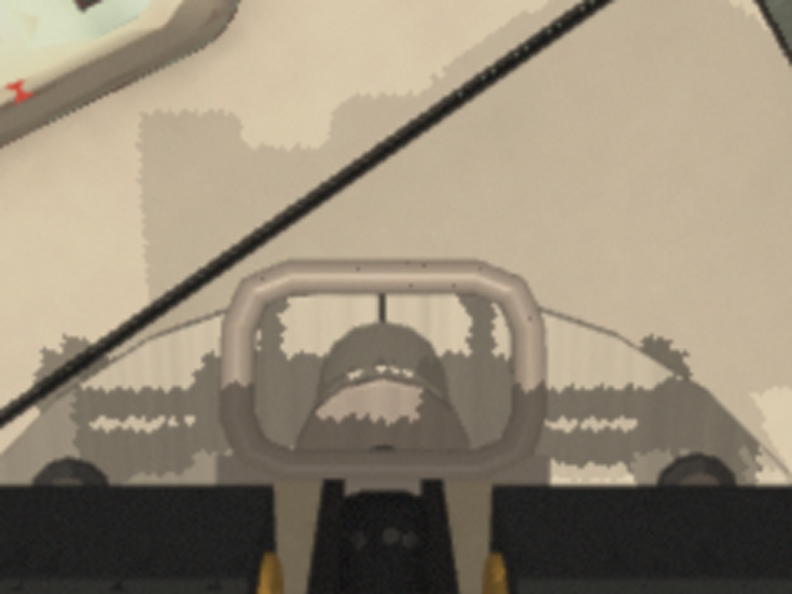

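View pics/c20.png

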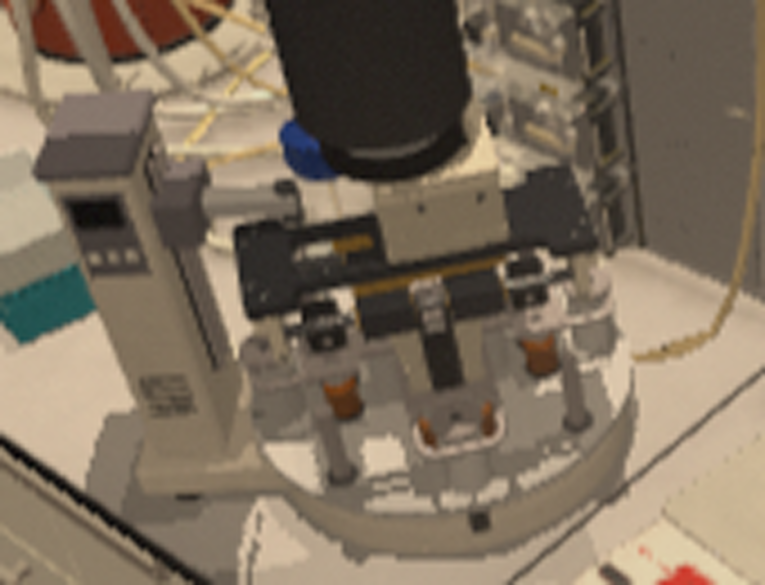

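```bash
python3 - <<'E'
from h import *
o=ctrl.get_obs(); R=Rm(o['orientation']); T=lambda P:(R.T@(P-o['tool_pos'])*1e3).round(1)
print(o['tool_pos'])
print('stud centre hole',T(ray('wrist',276.1,236.3,.110,o)),'head front',T(ray('wrist',276,214.5,.110,o)),'head front bottom',T(ray('wrist',276,214.5,.106,o)))
b=o['tool_pos'][2]-.0261
print('bar',T(ray('wrist',275.8,183.9,b,o)), T(ray('wrist',275.8,183.9,b+.002,o)))
print('stud by model',T(np.array([*s2w(-105,0),.110])))
E
```

```text
[0.44739218 0.16851789 0.14235269]
stud centre hole [ 0.2 32.4  2.6] head front [ 0.2 32.4 16.9] head front bottom [ 0.2 36.4 15.6]
bar [ 0.  26.1 37.3] [ 0.  24.1 37.8]
stud by model [-1.2 32.4  1.6]
```

```bash
python3 -m crank '[[[1,0,6,0,0],[1,0,12,0,0],[1,0,15.4,0,0],[1,0,15.4,-5,0],[1,0,15.4,-10,0],[1,0,15.4,-10,0],[1,0,15.4,-10,0]]]'; python3 - <<'E'
from h import *
o=snap('wrist','w21',(160,100,240,180),3.3);print(o['tool_pos'],w2s(o['tool_pos']),o['force'],o['moment'],o['opening'],o['orientation'])
snap('side','s21',(200,75,130,120),5)
E
```

```text
clock: 20.6
tool_pos: [0.4529, 0.1772, 0.1272]
orientation: [-90.0, -0.0, 145.5]
force: [-0.4, 0.2, -1.5]
opening: 0.0119
[0.45292901 0.17719496 0.12718617] [-93.10011509   1.56363816] [-0.41998559  0.2111945  -1.45739389] [ 0.09123376 -0.0724174   0.03473929] 0.011901627951666941 [-9.00001472e+01 -1.37501635e-03  1.45455297e+02]
```

View pics/w21.png

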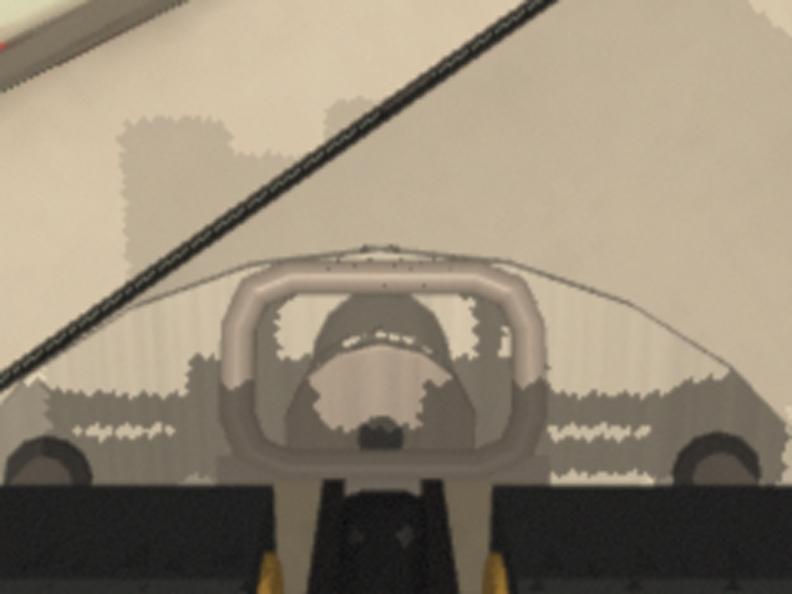

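View pics/s21.png

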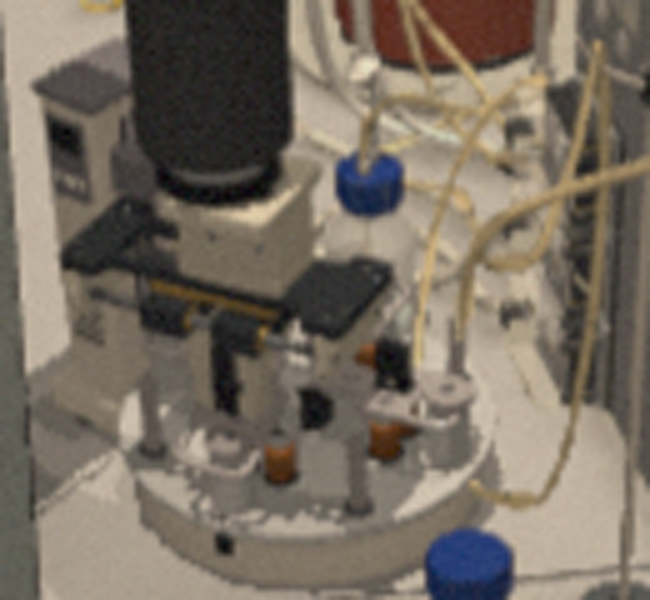

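```bash
python3 - <<'E'
from h import *
o=ctrl.get_obs(); R=Rm(o['orientation']); T=lambda P:(R.T@(P-o['tool_pos'])*1e3).round(1)
print(o['tool_pos'])
print('stud hole',T(ray('wrist',275.4,231.7,.110,o)),'head front',T(ray('wrist',275.5,204.8,.110,o)))
b=o['tool_pos'][2]-.0261
print('bar',T(ray('wrist',275.8,183.9,b,o)))
E
```

```text
[0.45284688 0.17707183 0.12719373]
stud hole [-0.2 17.2 11.3] head front [-0.2 17.2 27.3]
bar [ 0.  26.1 37.4]
```

```bash
python3 -m crank '[[[1,0,0,-3,0],[1,0,0,-6,0],[1,0,0,-9,0],[1,0,0,-12,0],[1,0,0,-14,0],[1,0,0,-16,0],[1,0,0,-16,0],[1,0,0,-16,0]]]'; python3 - <<'E'
from h import *
o=snap('wrist','w22',(160,100,240,180),3.3);print(o['tool_pos'],w2s(o['tool_pos']),o['force'],o['moment'],o['opening'],o['orientation'])
E
```

```text
clock: 21.7
tool_pos: [0.462, 0.1903, 0.1271]
orientation: [-90.0, 0.0, 145.5]
force: [0.3, 0.8, -1.8]
opening: 0.0117
[0.46197373 0.19026107 0.1271488 ] [-77.20897181   1.52082437] [ 0.33644759  0.83370482 -1.76222271] [ 0.14940189 -0.04802404 -0.05050945] 0.011658173043034705 [-8.99958994e+01  5.43788641e-05  1.45450441e+02]
```

View pics/w22.png

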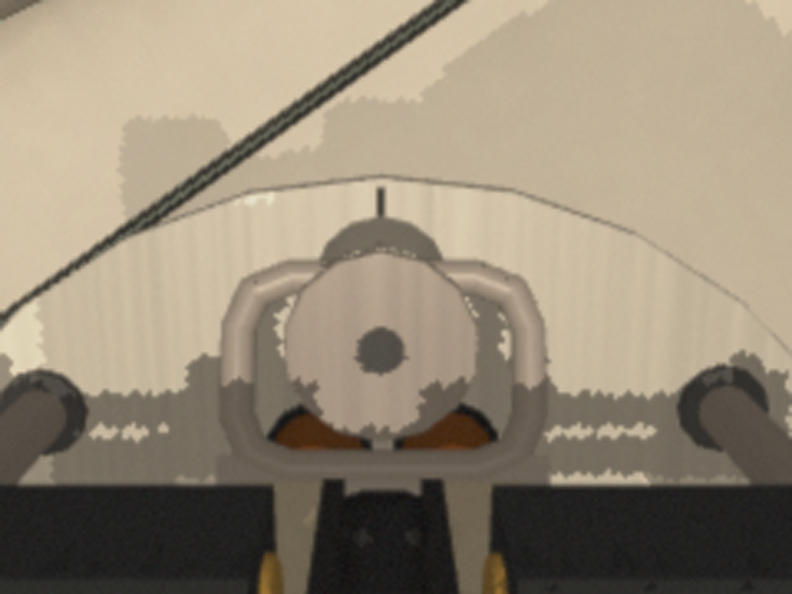

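```bash
python3 -m crank '[[[1,0,2,0,0],[1,0,4.1,0,0],[1,0,6.5,-2.5,0],[1,0,8.8,-5,0],[1,0,10.8,-6.7,0],[1,0,12.7,-8.3,0],[1,0,14.8,-9.8,0],[1,0,14.8,-9.8,0]]]'; python3 - <<'E'
from h import *
o=snap('wrist','w23',(160,100,240,180),3.3);print(o['tool_pos'],w2s(o['tool_pos']),o['force'],o['moment'],o['opening'],o['orientation'])
E
```

```text
clock: 22.75
tool_pos: [0.4679, 0.1984, 0.1128]
orientation: [-90.0, 0.0, 145.5]
force: [-0.7, -0.3, 4.5]
opening: 0.012
[0.46785824 0.19843315 0.112813  ] [-67.14097794   1.30658301] [-0.70022565 -0.32115415  4.5394118 ] [-0.54293316  0.67620135 -0.01947563] 0.01196214513887699 [-8.99907608e+01  2.96280055e-02  1.45473813e+02]
```

View pics/w23.png

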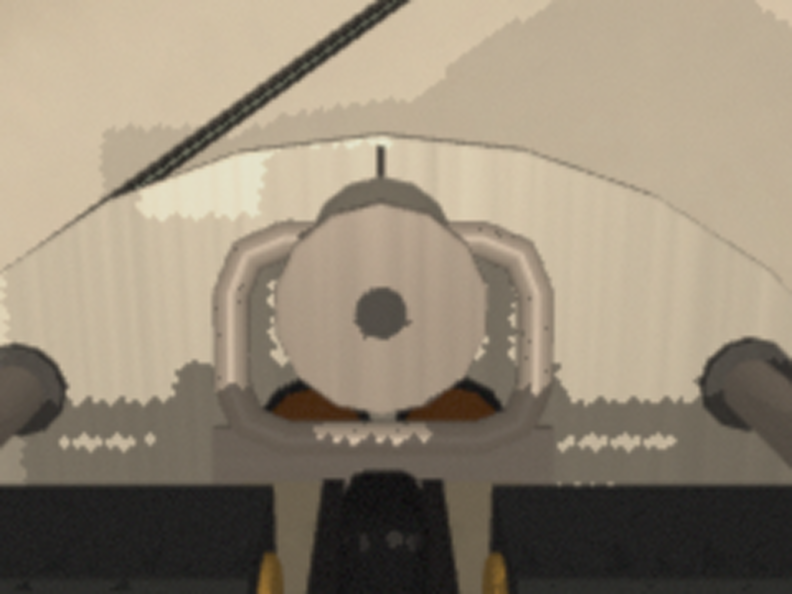

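```bash
python3 -m crank '[[[1,0,2,-1.5,0],[1,0,4,-2.8,0],[1,0,6.6,-4.2,0],[1,0,6.6,-4.2,0],[1,0,6.6,-4.2,0]]]'; python3 - <<'E'
from h import *
o=snap('wrist','w24',(160,100,240,180),3.3);print(o['tool_pos'],w2s(o['tool_pos']),o['force'],o['moment'],o['opening'])
snap('side','s24',(200,75,130,120),5)
R=Rm(o['orientation']); T=lambda P:(R.T@(P-o['tool_pos'])*1e3).round(1)
E
```

```text
clock: 23.42
tool_pos: [0.4705, 0.2023, 0.1063]
orientation: [-90.0, 0.0, 145.5]
force: [-1.5, -0.0, 5.4]
opening: 0.0121
[0.47052671 0.20225737 0.10633061] [-62.47787926   1.27656082] [-1.45545252 -0.00650973  5.43223936] [-0.15193544  0.42242821 -0.05605154] 0.012084921703461158
```

View pics/w24.png

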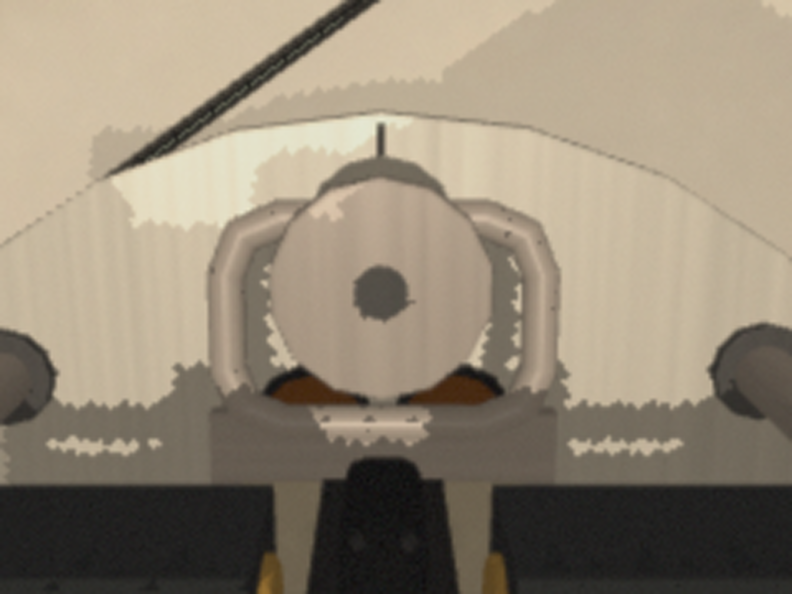

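View pics/s24.png

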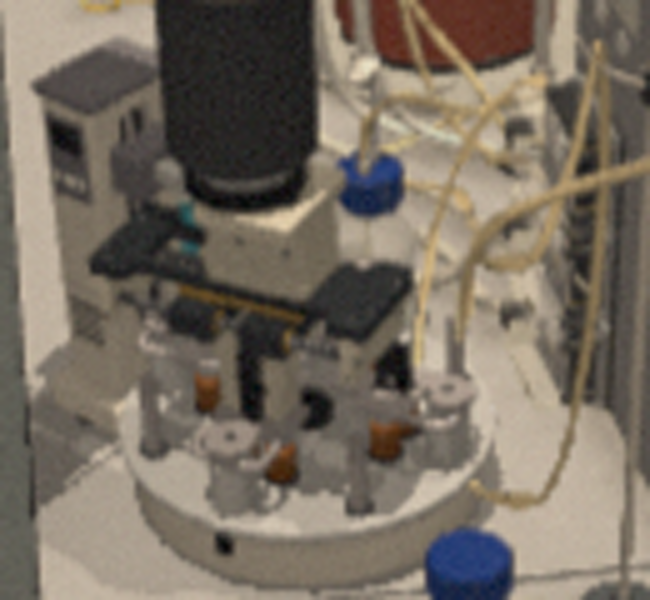

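```bash
python3 - <<'E'
from h import *
o=ctrl.get_obs(); R=Rm(o['orientation']); T=lambda P:(R.T@(P-o['tool_pos'])*1e3).round(1)
s=T(ray('wrist',275.5,188.8,.110,o)); print(s, w2s(ray('wrist',275.5,188.8,.110,o)))
for z in (.097,.100,.103): print(z,T(ray('wrist',275.5,226.7,z,o))-s)
# outer bar corners: side bar upper ends row ~ (205+ )
for z in (.097,): print(T(ray('wrist',275.5,211/3.3+100,z,o))-s)
E
```

```text
[-0.2 -3.7 41.2] [-103.68866899    1.08508629]
0.097 [  0.   13.  -24.1]
0.1 [  0.   10.  -23.1]
0.103 [  0.   7. -22.]
[ 0.  13.  10.2]
```

```bash
python3 -m crank '[[[1,0,1.5,-0.8,0],[1,0,3,-1.5,0],[1,0,4.5,-2,0],[1,0,4.5,-2,0],[1,0,4.5,-2,0]]]'; python3 - <<'E'
from h import *
o=snap('wrist','w25',(160,100,240,180),3.3);print(o['tool_pos'],w2s(o['tool_pos']),o['force'],o['moment'],o['opening'])
E
```

```text
clock: 24.15
tool_pos: [0.4719, 0.2042, 0.1021]
orientation: [-90.1, 0.0, 145.5]
force: [-0.5, 0.9, 6.0]
opening: 0.0122
[0.47191733 0.20422171 0.10205018] [-60.07134022   1.24471034] [-0.54402562  0.89143831  6.00130381] [ 0.06707615  0.37752198 -0.05054293] 0.01216337821728609
```

View pics/w25.png

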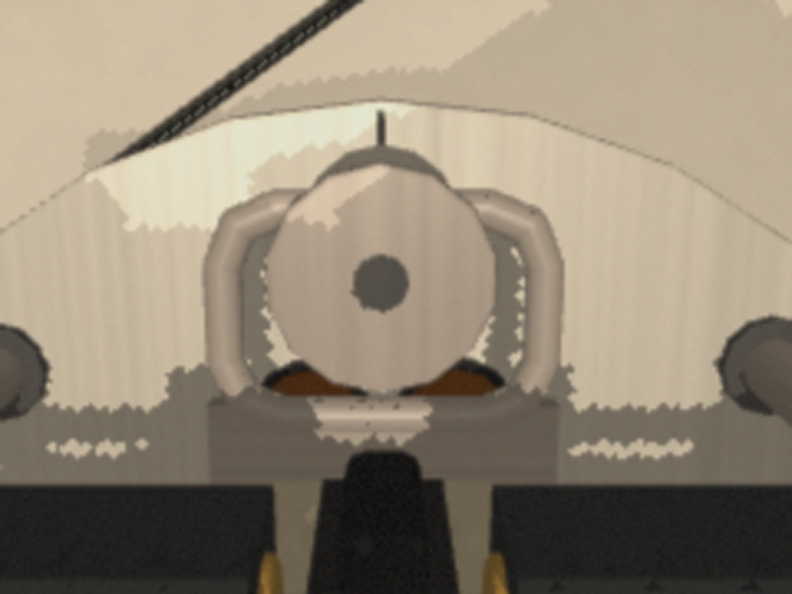

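```bash
python3 -m crank '[[[1,0,1,-0.5,0],[1,0,2,-0.5,0],[1,0,3,-0.5,0],[1,0,3,-0.5,0]]]'; python3 - <<'E'
from h import *
o=snap('wrist','w26',(160,100,240,180),3.3);print(o['tool_pos'],w2s(o['tool_pos']),o['force'],o['moment'],o['opening'])
snap('scene','c26',(90,90,170,130),4.5)
E
```

```text
clock: 24.7
tool_pos: [0.4725, 0.2046, 0.1007]
orientation: [-90.1, 0.1, 145.5]
force: [-6.3, -0.8, 22.8]
opening: 0.0115
[0.4724977  0.20463802 0.10071939] [-59.39935851   1.00265267] [-6.29039865 -0.83960588 22.84816241] [-0.6312451   2.60266833  0.02737299] 0.011500240322202633
```

View pics/w26.png

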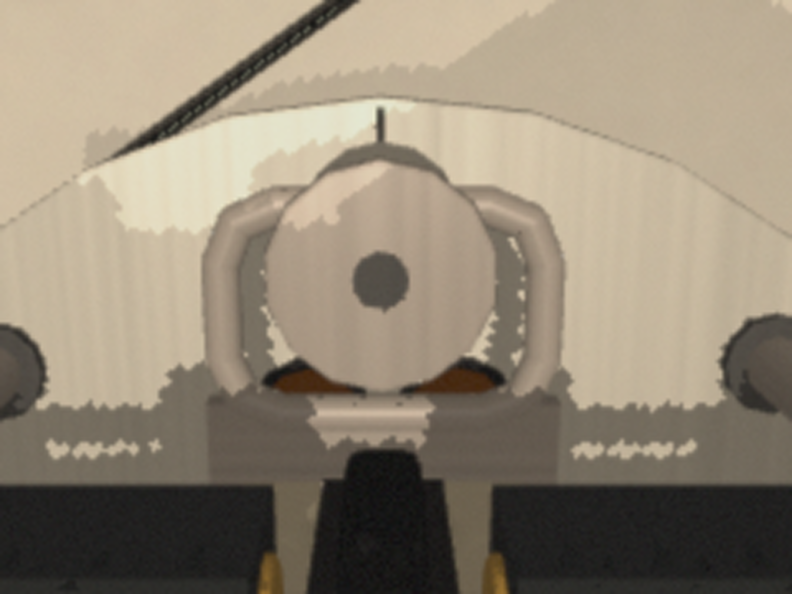

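View pics/c26.png

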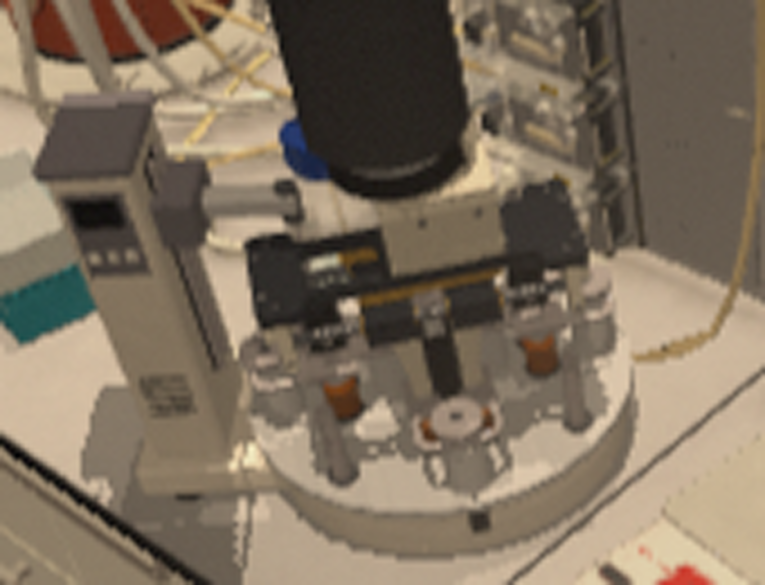

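```bash
python3 -m crank '[[[1,0,-2,0.5,0],[0.3,0,-2,0.5,0],[0.3,0,-2,0.5,0],[0.3,0,-2,0.5,0],[0.3,0,-2,0.5,0],[0.3,0,-15,0.5,0],[0.3,0,-40,0.5,0],[0.3,0,-80,20,0],[0.3,0,-120,60,0],[0.3,0,-120,80,0],[0.3,0,-120,80,0],[0.3,0,-120,80,0]]]'; python3 - <<'E'
from h import *
o=snap('wrist','w27',(130,80,260,195),3);print(o['tool_pos'],w2s(o['tool_pos']),o['force'],o['opening'],o['orientation'],o['qvel'].round(1))
snap('side','s27',(200,75,130,120),5)
snap('scene','c27',(90,90,170,130),4.5)
E
```

```text
clock: 26.3
tool_pos: [0.4261, 0.1382, 0.2181]
orientation: [-90.0, -0.0, 145.4]
force: [-0.4, 0.1, -0.2]
opening: 0.0308
[0.42609714 0.13816747 0.21805908] [-140.46141926    1.53991608] [-0.37449909  0.09528623 -0.22870459] 0.030796335407068248 [-8.99871277e+01 -2.22504329e-03  1.45449178e+02] [ 0.2  1.1  0.3  0.1 -0.  -0. ]
```

View pics/w27.png

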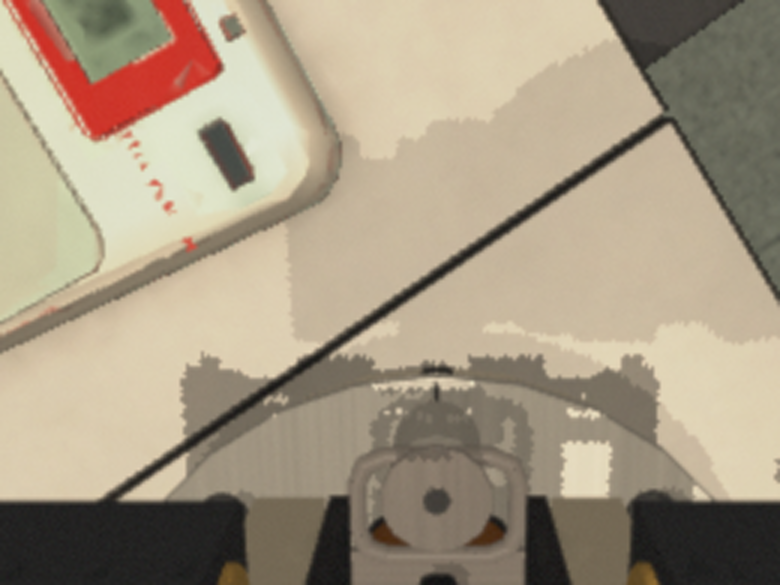

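View pics/s27.png

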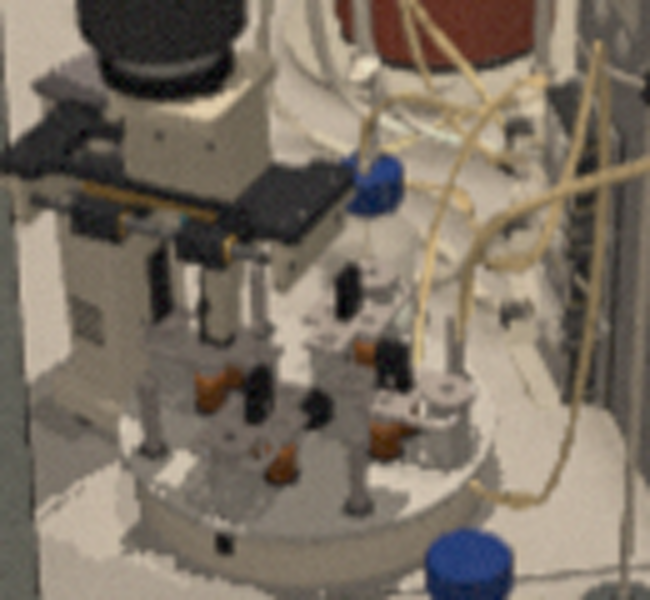

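View pics/c27.png

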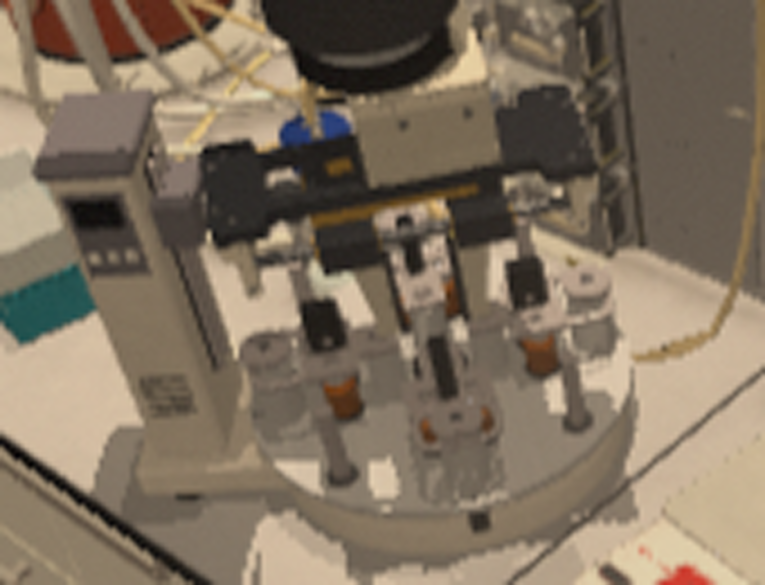

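```bash
python3 -m crank '[[[0.3,0,-50,10,0],[0.3,0,-90,25,0],[0.3,0,-110,35,0],[0.3,0,-110,35,0],[0.3,0,-110,35,0],[0.3,0,-110,35,0]]]'; python3 - <<'E'
from h import *
o=snap('wrist','w28',(200,130,160,120),5);print(o['tool_pos'],w2s(o['tool_pos']),o['orientation'],o['qvel'].round(1))
snap('side','s28',(200,75,130,120),5)
for k,q in {'bar':(-115.5,0,.097),'inner':(-82.5,0,.097),'head':(-105,0,.110),'pin':(-34,0,.105),'hole':(-34.5,0,.099),'lug':(-66,0,.1345)}.items(): print(k,(proj('wrist',[*s2w(q[0],q[1]),q[2]],o)[0]-[200,130])*5)
E
```

```text
clock: 27.2
tool_pos: [0.406, 0.1093, 0.327]
orientation: [-89.9, -0.0, 145.5]
force: [0.2, 0.5, -1.3]
opening: 0.0308
[0.40595968 0.10926697 0.32696699] [-175.68520378    1.74313099] [-8.98625390e+01 -4.46098749e-02  1.45458467e+02] [ 0.  -0.1  0.1  0.1 -0.2 -0. ]
bar [369.71407605 483.1660815 ]
inner [369.79930494 603.61297427]
head [369.57661264 540.68453703]
pin [369.82552675 786.68115449]
hole [369.89400583 773.47210101]
lug [369.35819999 730.32021014]
```

View pics/w28.png

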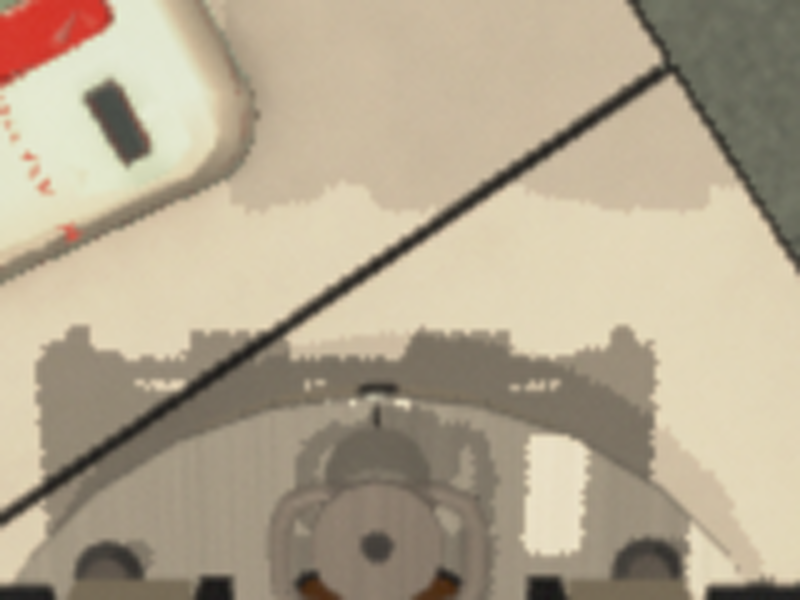

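View pics/s28.png

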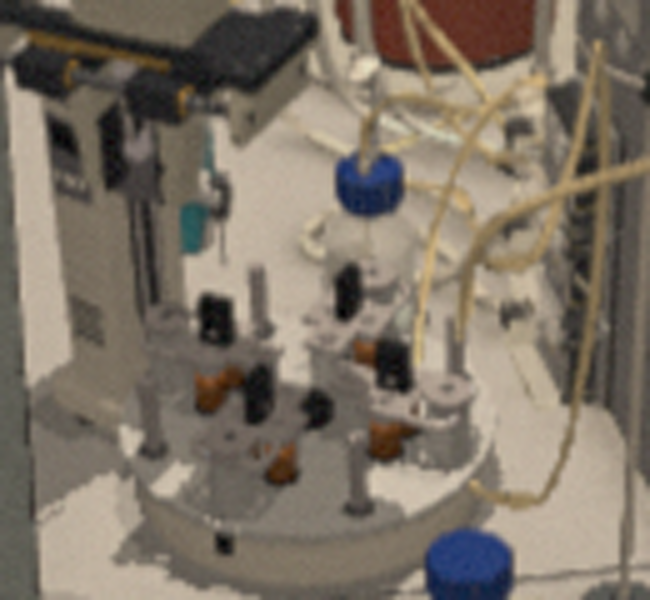

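```bash
python3 -m crank '[[[0.3,0,0,-40,0],[0.3,0,0,-80,0],[0.3,0,0,-115,0],[0.3,0,0,-115,0],[0.3,0,0,-115,0],[0.3,0,0,-115,0]]]'; python3 - <<'E'
from h import *
o=snap('wrist','w29',(200,90,160,160),4);print(o['tool_pos'],w2s(o['tool_pos']),o['qvel'].round(1))
for k,q in {'bar':(-115.5,0,.097),'inner':(-82.5,0,.097),'head':(-105,0,.110),'pin':(-34,0,.105),'hole':(-34.5,0,.099),'lug':(-66,0,.1345)}.items(): print(k,(proj('wrist',[*s2w(q[0],q[1]),q[2]],o)[0]-[200,90])*4)
E
```

```text
clock: 28.05
tool_pos: [0.471, 0.2033, 0.3284]
orientation: [-90.0, 0.0, 145.4]
force: [0.2, 0.1, 0.1]
opening: 0.0305
[0.47099512 0.20330564 0.32844444] [-61.34880654   1.48501664] [-0.  -0.3  0.2  0.1  0.  -0. ]
bar [296.97315922 174.20825148]
inner [297.06605598 286.88951881]
head [296.86380723 214.51517638]
pin [297.11814947 449.85070747]
hole [297.17464705 443.20084713]
lug [296.7054408  365.92750429]
```

View pics/w29.png

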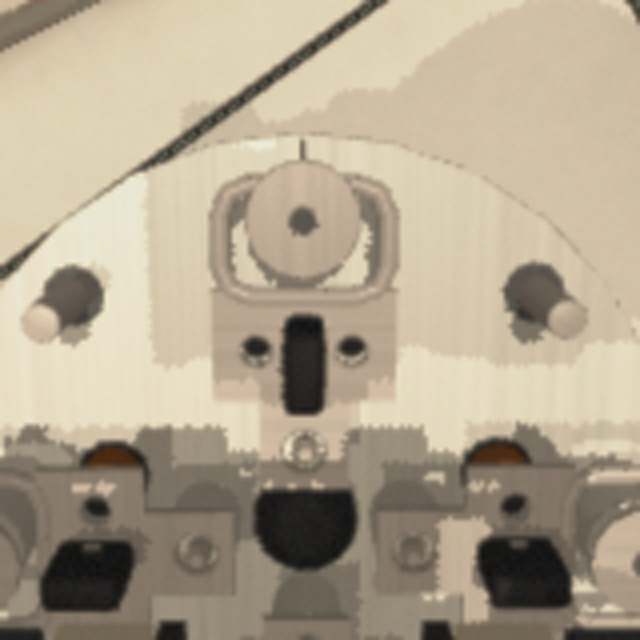

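```bash
python3 - <<'E'
from h import *
im=snap('scene','c30'); print([(k,[np.round(d['extent']).tolist() for d in ctrl.find_in('scene',k)[:1]]) for k in ('timer','vent_filter_1','buffer_bottle')])
print(ctrl.close_job())
E
```

```text
[('timer', [[255.0, 275.0, 35.0, 32.0]]), ('vent_filter_1', [[407.0, 297.0, 23.0, 17.0]]), ('buffer_bottle', [[321.0, 197.0, 25.0, 37.0]])]
the job is handed in; nothing more can be done
None
```

The carousel is turned one click counter-clockwise, the loose plate is fitted on the bare station at the front, and the job was handed in at about 28 s of the 67 s allowed.

- **Turning:** the first push on the front-left post stopped at about 55° and the carousel did not draw in. A second push took it to the click; its posts and lugs then matched the starting layout in the side picture.
- **Tilting:** I tilted the plate by pressing its inner end on the front-right turn post, to about 27° by my fit. The lug slipped about 4–5 mm in the grip as I did this, and I allowed for that afterwards.
- **Fitting:** the outer eye bar went under the stud's head without measurable force. I then lowered the inner end along an arc over the pin until the force rose to about 23 N, opened the gripper and moved clear.

**Last checks:**
- In the final wrist picture the plate lies square, with the stud's head inside the eye and the pin showing in the pin hole, like the other three stations.
- Just before the plate was fully down, the outer bar measured about 10 mm outside the stud's axis.
- The timer, vent filter and buffer bottle were within about 4 pixels of where they were at the start.
- The gripper hung clear above the sampler, with no contact force on it.
- I saw no contact with the needle, but I had no direct reading of it, and I could not measure the plate's final level directly. No check failed at the end.

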